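Enable the sole press: key out of its guard, into the switch, turned on

ROBOT

A 6-joint arm with a two-finger parallel gripper is mounted at the origin on a cart in front of the work surface, level with it; the furniture and walls round the work are solid. World frame = base frame: x ahead of the robot, y to its left, z up, the work surface at z = 0. Lengths are in m, angles in rad, forces in N, time in s.
With the tool pointing down it reaches from about 0.375 to 0.825 m from the base axis. Payload 5.5 kg.
Tool frame: the origin (TCP) lies on the centre line of the jaws, within the pads' length; the fingertips stand 8 mm ahead of it and the grasp point (between the pads) lies 11 mm behind it; z points along the fingers, y is the direction in which the jaws open and shut (so a half turn about z gives the same grasp; the last joint's range is limited). The gripper opens to 85 mm and grips with 20 to 120 N. Pads are 22 mm wide; open, the fingers measure 114 mm over their backs; the gripper's body (76 mm by 85 mm) begins 54 mm behind the grasp point. The pads swing forward as they close: fully open they stand 13 mm farther back than shut.
Start: joints at [-1.206, 0.314, -0.047, 1.21, 0, 1.571], TCP at [0.214, -0.561, 0.239] pointing down, gripper open.
Joint ranges: [-2.67, 2.67], [-0.69, 1.73], [-1.03, 1.25], [-2.08, 2.16], [-1.42, 1.45], [-3.14, 3.14]. Speed limits (rad/s): [2.39, 2.39, 3.01, 3.14, 3.14, 3.14].

INTERFACE

Orientations are given as a 3x3 rotation matrix whose columns are the frame's x, y, z axes.
In Python, from workcell import r, imaging, workorder gives the robot as it stands.
- The arm moves only by the tool play_rows, never from a script. Its argument "rows" is text: rows parted by semicolons, each of 5 numbers parted by spaces: the shift along the tool's x, y, z in mm, then the turn about the tool's z in degrees, then the opening, from 0 (shut) to 1 (fully open). In form: dx dy dz twist fingers; .... A call has 1 to 5 rows; each row shifts and turns the commanded pose from where the row before left it, along the tool's axes as they then stand; what a row does not reach is not made up. A row lasts 1/8 s, in which the tool goes at most 62.5 mm and 10.7 degrees, less where a joint would pass 70% of its speed; a pose out of reach is approached as far as the arm can. A call with a gripper value outside its range is refused whole. The fingers move at their own pace and stop on an object; the grip force is fixed at half the most. Time passes only in rows, so rows that do not move let the fingers close. It gives the time, the measured TCP pose, the force and the opening at its end, in the units of the state.
- r.get_state(): the state, without advancing time (a new reading comes with each control period).
- imaging.capture(name): name is "side" or "top"; returns the picture (400x640x3 uint8, blue, green, red); there is no depth.
- imaging.camera_model(name): a dict with "fx", "fy", "cx", "cy" (pixels), "D" ([k1, k2, p1, p2, k3] as OpenCV has them; the pictures are not rectified), "cam_to_world" (4x4, takes a point from camera to world coordinates). Camera axes: x right, y down, z forward; pixel columns grow to the right and rows downward; lengths in m; the calibration is good to about 2 mm. A picture is of the moment at which its call begins. camera_model takes no time and is no camera call.
- workorder.close_job(): hands the job in, once; it reports no verdict.
The state is a dict: "t": time; "qpos": joint angles; "qvel": joint speeds; "joint_efforts": joint torques, N m; "position": TCP position; "ee_rot": TCP orientation; "force": force on the tool from outside, world axes, zero at the start; "moment": the same for the moment, N m; "grip_width": finger opening in m.
Only numpy, scipy, OpenCV 4.12 (cv2) and the standard library are available. Lean on these libraries where they do the work, as an engineer would, in place of code of your own. Each camera call takes 0.05 s, during which the arm holds its last target.

TASK

Switch the press console on with its machine key: draw the key sideways out of the open front of its key guard (the guard's top will not let it be lifted), push it fully into the key switch on the console's sloping panel, and turn it clockwise as far as it goes, to on. Leave the key in the switch, fully home, let go, and do not disturb the loose things on the bench.

Things in the scene. Friction and masses are not known exactly. Their poses are not given: they have to be found in the camera images.
- key: Loose machine key, 106 mm long, 120 g, upright in the guard at the start. Origin: centre of the underside of its collar; z along the key to the bow, x along the blade's width. Blade below the collar (z -44 to 0): flat steel 24 mm (x) by 10 mm (y), the last 10 mm tapering to 17 x 4. Collar: disc 34 mm across, z 0 to 6. Neck 12 mm round, z 6 to 22. Same after a half turn about z.
- bow (a point): Centre of the key's bow (its handle), 42 mm above the key's origin along its z, same axes. The bow is a black block 44 mm (x) by 14 mm (y: grip it across this) by 40 mm (z).
- key_guard: Fixed dark steel block that holds the key, 68 mm (x) by 76 mm (y), 71 mm high, aluminium top plates. Origin: centre of its underside, z up. A T-slot runs along its x and opens only at the front (-x face). The top plates (z 65 to 71) overlap the collar and leave a 16 mm gap for the neck, so the key cannot be lifted. The key starts at x = +8 mm, its x along the guard's x.
- guard_mouth (a point): Middle of the guard's open front face at the height of the ledges the collar rests on (56 mm above the bench); guard's axes, slide the key along -x. Collar channel 42 mm wide, 9 mm high; the blade hangs in a gap 15 mm wide. The key is free when its collar is wholly past this face, 59 mm or more from where it started.
- console: Fixed grey control console, 113 mm (x) by 170 mm (y), origin at the centre of its underside, z up. Panel slopes 30 degrees from level: 55 mm high at the front (-x, towards the robot), 120 mm at the back. The key switch is in the middle of the panel in a round aluminium bezel 74 mm across. Two clear lamps, 11 mm high, 64 mm to its left (+y).
- keyway (a point): Centre of the slot's mouth on the switch's steel barrel (48 mm across, 4 mm proud of the panel). Frame turns with the barrel: z straight out of the panel, 30 degrees from vertical, x along the slot. Slot 26.6 mm (x) by 12.6 mm (y), over 46 mm deep. Key fully in: collar flat on the barrel, key origin at this point, z axes alike, key x along the slot, either way round.
- switch (a joint): Turn of the key switch in rad. 0: off, slot pointing up the slope at the dot. Grows clockwise as seen from in front of the panel, to the stop at 1.22 (on, slot pointing at the bar mark on the right). Starts between 0 and 0.25; light friction (0.06 N m), stays where it is left.
- rub_block: Bystander, loose: tan sanding block 45x70x32 mm. Origin at the centre of its underside.
- thread_cone_2: Bystander, loose: dark blue cone of thread with a white top, near the middle of the bench, 54 mm across, 100 high. Origin at the centre of its underside.
- spring_clamp: Bystander, loose: spring clamp 42x100x20 mm. Origin at the centre of its underside.
- glue_cup: Bystander, loose: small cream cup, 64 mm across, 32 high. Origin at the centre of its underside.
- thinner_bottle: Bystander, loose: white squeeze bottle with a nozzle, 53 mm across, 140 high. Origin at the centre of its underside.
- tape_roll_1: Bystander, loose: white roll of tape lying flat, 80 mm across, 18 high. Origin at the centre of its underside.

How it is judged:
By the outcome, as a careful person would: the job done as asked, in the order asked, and still so for the second after the job is handed in, with the robot touching nothing.
It also fails if it takes over 51 s, if anything falls off the work surface, if the arm or the gripper's body presses on something with over 40 N, if the wrist force passes 120 N, or if a joint passes its speed limit or range.

## Working session

There is one attempt and no reset: what is moved stays moved. The work goes in short steps, Python scripts to look and compute and a tool call to move; the robot and the scene stay as the last step left them, time stands still between calls to the robot, and variables do not carry over. Pictures are saved under pics/ and viewed, and the job is handed in when it is done.

Besides the shell and the picture viewer there is one more tool, called as name(argument=value, ...) on one line, values as JSON. play_rows: Moves the arm, as the interface text tells. Its arguments: {"type":"object","properties":{"rows":{"type":"string"}},"required":["rows"]}

```bash
ls; mkdir -p pics; cat > h.py <<'E'
import numpy as np, cv2
from workcell import r, imaging, workorder
def cam(n):
    m=imaging.camera_model(n); K=np.array([[m['fx'],0,m['cx']],[0,m['fy'],m['cy']],[0,0,1]]); return K,np.array(m['D'],float),np.array(m['cam_to_world'])
def ray(n,p):
    K,D,T=cam(n); u=cv2.undistortPoints(np.array([[p]],float),K,D)[0,0]
    d=T[:3,:3]@np.array([u[0],u[1],1]); return T[:3,3],d/np.linalg.norm(d)
def plane(n,p,z):
    o,d=ray(n,p); return o+d*(z-o[2])/d[2]
def tri(p1,p2):
    o1,d1=ray('top',p1);o2,d2=ray('side',p2)
    A=np.stack([d1,-d2],1); s=np.linalg.lstsq(A,o2-o1,rcond=None)[0]
    a=o1+s[0]*d1;b=o2+s[1]*d2; return (a+b)/2,np.linalg.norm(a-b)
def proj(n,P):
    K,D,T=cam(n); W=np.linalg.inv(T); return cv2.projectPoints(np.atleast_2d(P).astype(float),cv2.Rodrigues(W[:3,:3])[0],W[:3,3],K,D)[0][:,0]
E
python3 - <<'E'
from h import *
np.set_printoptions(precision=3,suppress=True)
for n in('side','top'):
    cv2.imwrite(f'pics/{n}0.png',imaging.capture(n)); print(n,cam(n))
print(r.get_state())
E
```

```text
pics
side (array([[439.213,   0.   , 315.917],
       [  0.   , 439.213, 189.773],
       [  0.   ,   0.   ,   1.   ]]), array([-0.003,  0.   ,  0.   ,  0.   ,  0.   ]), array([[ 0.955, -0.178,  0.237,  0.228],
       [-0.296, -0.522,  0.8  , -1.004],
       [-0.019, -0.834, -0.551,  0.781],
       [ 0.   ,  0.   ,  0.   ,  1.   ]]))
top (array([[447.544,   0.   , 316.902],
       [  0.   , 447.544, 200.772],
       [  0.   ,   0.   ,   1.   ]]), array([-0.05,  0.  ,  0.  ,  0.  ,  0.  ]), array([[ 0.004, -0.996,  0.094,  0.403],
       [-1.   , -0.003,  0.01 ,  0.018],
       [-0.01 , -0.094, -0.996,  1.386],
       [ 0.   ,  0.   ,  0.   ,  1.   ]]))
{'t': 0.1, 'qpos': array([-1.206,  0.314, -0.048,  1.21 , -0.   ,  1.571]), 'qvel': array([ 0.001, -0.003,  0.001,  0.001,  0.   ,  0.   ]), 'joint_efforts': array([ -0.001, -54.077,  34.054,   0.011,   0.   ,  -0.   ]), 'position': array([ 0.214, -0.56 ,  0.239]), 'ee_rot': array([[ 0.934,  0.357, -0.001],
       [ 0.357, -0.934,  0.001],
       [-0.   , -0.002, -1.   ]]), 'force': array([ 0.304, -0.151, -0.319]), 'moment': array([-0.013, -0.033,  0.044]), 'grip_width': 0.08577784092276702}
```

View pics/top0.png

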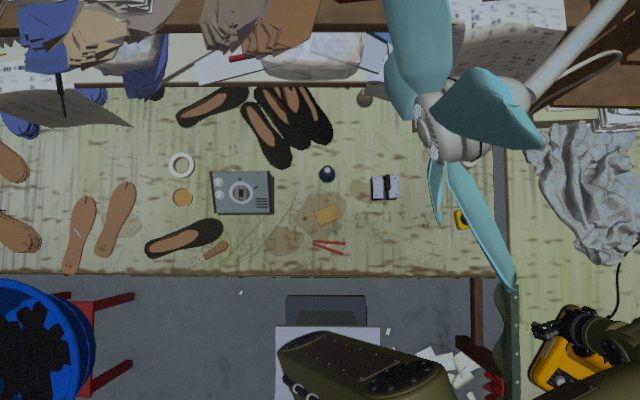

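View pics/side0.png

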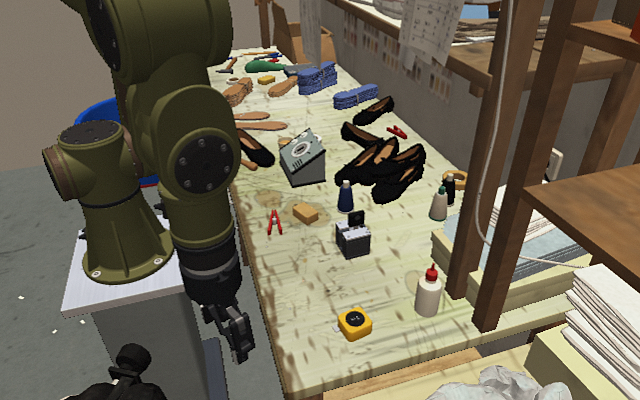

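The top view shows the guard at about (384,187), the console at (242,192), the cone at (327,173), the tan block at (327,214) and the red clamp at (328,246). I'll zoom in on these.

```bash
python3 - <<'E'
from h import *
t=cv2.imread('pics/top0.png'); s=cv2.imread('pics/side0.png')
a=cv2.resize(t[160:220,360:410],None,fx=8,fy=8,interpolation=cv2.INTER_CUBIC)
b=cv2.resize(t[160:225,200:280],None,fx=7,fy=7,interpolation=cv2.INTER_CUBIC)
c=cv2.resize(s[200:265,325:380],None,fx=8,fy=8,interpolation=cv2.INTER_CUBIC)
d=cv2.resize(s[120:195,270:335],None,fx=8,fy=8,interpolation=cv2.INTER_CUBIC)
for n,i in zip('abcd',(a,b,c,d)): cv2.imwrite(f'pics/z{n}0.png',i)
E
```

```text
(no output)
```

View pics/za0.png

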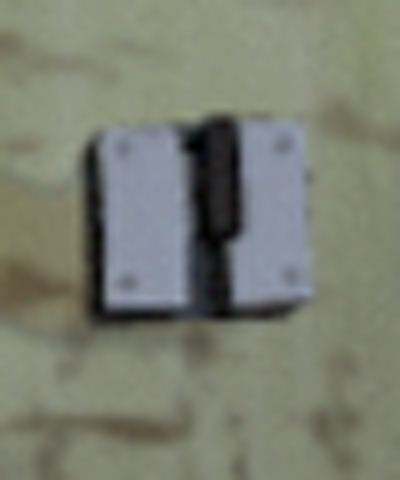

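View pics/zb0.png

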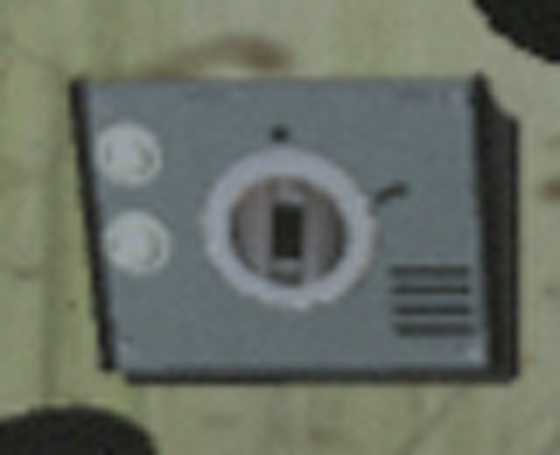

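View pics/zc0.png

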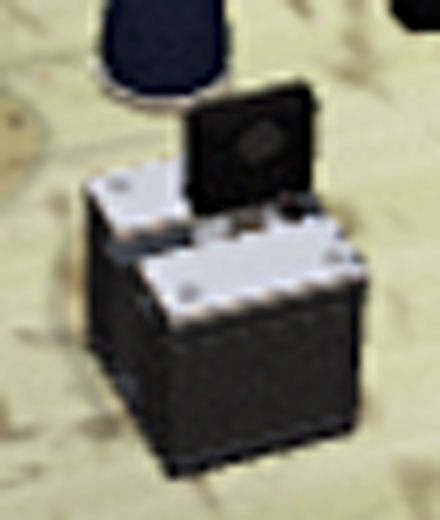

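View pics/zd0.png

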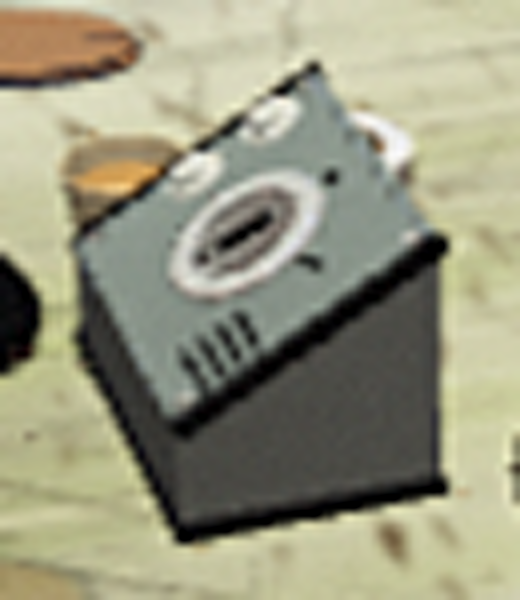

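```bash
python3 - <<'E'
from h import *
np.set_printoptions(precision=4,suppress=True)
t=cv2.imread('pics/top0.png').astype(int); s=cv2.imread('pics/side0.png').astype(int)
# plates
up=cv2.resize(t[160:220,360:410].astype(np.uint8),None,fx=8,fy=8,interpolation=cv2.INTER_CUBIC).astype(int)
m=((up[...,0]>140)&(up.max(2)-up.min(2)<40)&(up[...,0]>up[...,1]-2)).astype(np.uint8)
m=cv2.morphologyEx(m,cv2.MORPH_OPEN,np.ones((9,9)))
ct=[c for c in cv2.findContours(m,0,2)[0] if cv2.contourArea(c)>2000]
pts=[]
for c in ct:
    P=np.array([plane('top',(360+(p[0]+.5)/8-.5,160+(p[1]+.5)/8-.5),.071)[:2] for p in c[:,0]]); pts.append(P)
    rr=cv2.minAreaRect((P*1000).astype(np.float32)); print('plate',rr)
P=np.vstack(pts); print('guard',cv2.minAreaRect((P*1000).astype(np.float32)))
# bow dark in top
m=(up.max(2)<75).astype(np.uint8); cv2.imwrite('pics/m.png',m*255)
def q(x,y): return (360+(x+.5)/8-.5,160+(y+.5)/8-.5)
print('bow top ends',plane('top',q(222,118),.118),plane('top',q(222,240),.118),plane('top',q(221,180),.118))
# console bezel centre both views
def z(x,y,o,f): return (o[0]+(x+.5)/f-.5,o[1]+(y+.5)/f-.5)
bz,e=tri(z(288,229,(200,160),7),z(247,234,(270,120),8)); print('bezel',bz,e)
for nm,a,b in [('dot',(280,133),(331,177)),('BL(front left)',(108,368),(75,240)),('BR',(490,365),(178,430)),('TR',(475,80),(445,243)),('TL',(75,82),(317,68)),('slot',(288,231),(246,231))]:
    print(nm,*tri(z(*a,(200,160),7),z(*b,(270,120),8)))
for nm,a in [('slot t',(289,203)),('slot b',(287,260))]:
    print(nm,plane('top',z(*a,(200,160),7),bz[2]))
# cone, block, clamp approx
print('cone top',plane('top',(327,173),.1),'block',plane('top',(327,214),.032),'clamp',plane('top',(328,246),.02),'cup',plane('top',(182,197),.03))
E
```

```text
plate ((570.3535766601562, -148.54135131835938), (65.49523162841797, 29.28648567199707), 1.1203974485397339)
plate ((572.4259643554688, -195.06153869628906), (66.50406646728516, 28.30686378479004), 1.5474755764007568)
guard ((571.58935546875, -171.30062866210938), (66.60604095458984, 75.65226745605469), 1.8639075756072998)
bow top ends [ 0.5995 -0.1704  0.118 ] [ 0.5555 -0.1699  0.118 ] [ 0.5771 -0.1698  0.118 ]
bezel [0.5495 0.254  0.0902] 0.00024619245019815984
dot [0.5869 0.2546 0.1101] 0.0006111119102509204
BL(front left) [0.4932 0.3366 0.0555] 0.0006163753120593449
BR [0.4962 0.173  0.0518] 0.0009828184836453576
TR [0.6091 0.1733 0.1163] 0.0013546868007864215
TL [0.6062 0.3381 0.1194] 0.0014170308267202993
slot [0.5488 0.2536 0.0919] 0.0003113326970738838
slot t [0.5606 0.2538 0.0902]
slot b [0.5366 0.2541 0.0902]
cone top [0.6056 0.002  0.1   ] block [0.4907 0.001  0.032 ] clamp [ 0.3941 -0.0024  0.02  ] cup [0.5414 0.446  0.03  ]
```

View pics/m.png

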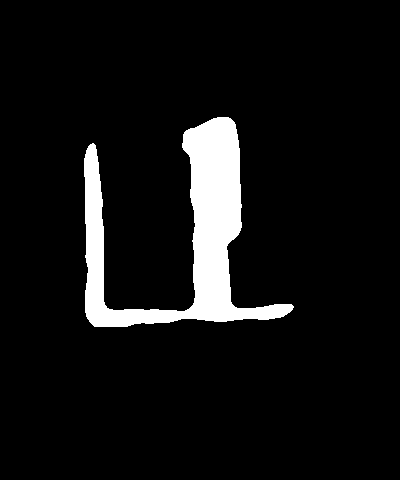

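```bash
cat >> h.py <<'E'
def plan(target,yaw_deg,n,state=None):
    """rows to world TCP target with tool-x yaw; tool assumed vertical"""
    s=r.get_state() if state is None else state
    p=np.array(s['position']); R=np.array(s['ee_rot']); y0=np.degrees(np.arctan2(R[1,0],R[0,0]))
    dy=(yaw_deg-y0+180)%360-180; out=[]
    d=(np.array(target)-p)/n
    for i in range(n):
        a=np.radians(y0+dy*i/n); x=np.array([np.cos(a),np.sin(a)]); y=np.array([np.sin(a),-np.cos(a)])
        out.append('%.0f %.0f %.0f %.1f'%(1000*d[:2]@x,1000*d[:2]@y,-1000*d[2],-dy/n))
    print('dyaw',dy); print(';\n'.join(out))
E
python3 - <<'E'
from h import *
np.set_printoptions(precision=4,suppress=True)
def z(x,y,o,f): return (o[0]+(x+.5)/f-.5,o[1]+(y+.5)/f-.5)
print('bow face', [plane('side',z(250,147,(325,200),8),zz) for zz in (.098,)])
print('redbottle',plane('side',(427,312),0),'yellow',plane('side',(355,335),0))
print(tri(z(222,118,(360,160),8),z(312,88,(325,200),8)))
plan([.578,-.171,.2],-178.5,16)
E
```

```text
bow face [array([ 0.5798, -0.1692,  0.098 ])]
redbottle [ 0.6532 -0.4282  0.    ] yellow [ 0.4758 -0.4364  0.    ]
(array([ 0.5997, -0.1705,  0.1177]), np.float64(0.00028143823982257804))
dyaw 160.59681068805435
30 -15 2 -10.0;
32 -9 2 -10.0;
33 -3 2 -10.0;
33 2 2 -10.0;
32 8 2 -10.0;
30 14 2 -10.0;
28 19 2 -10.0;
24 23 2 -10.0;
19 27 2 -10.0;
14 30 2 -10.0;
9 32 2 -10.0;
3 33 2 -10.0;
-3 33 2 -10.0;
-8 32 2 -10.0;
-14 30 2 -10.0;
-19 27 2 -10.0
```

The height, size and position all agree: the bow centre is at about (0.578, -0.170, 0.098). Moving above it now.

play_rows(rows="30 -15 2 -10 1;32 -9 2 -10 1;33 -3 2 -10 1;33 2 2 -10 1;32 8 2 -10 1")

```text
t: 0.72
position: [0.3279, -0.4383, 0.2288]
ee_rot: [[0.322, 0.947, -0.0], [0.947, -0.322, 0.001], [0.0, -0.001, -1.0]]
force: [0.9, 0.4, 0.2]
grip_width: 0.0855
```

play_rows(rows="30 14 2 -10 1;28 19 2 -10 1;24 23 2 -10 1;19 27 2 -10 1;14 30 2 -10 1")

```text
t: 1.35
position: [0.4427, -0.318, 0.2189]
ee_rot: [[-0.519, 0.855, -0.001], [0.855, 0.519, 0.0], [0.001, -0.0, -1.0]]
force: [0.6, -0.4, 0.3]
grip_width: 0.0854
```

play_rows(rows="9 32 2 -10 1;3 33 2 -10 1;-3 33 2 -10 1;-8 32 2 -10 1;-14 30 2 -10 1")

```text
t: 1.98
position: [0.5572, -0.1985, 0.2088]
ee_rot: [[-0.988, 0.152, -0.001], [0.152, 0.988, 0.0], [0.001, 0.0, -1.0]]
force: [0.8, -0.4, -0.9]
grip_width: 0.0854
```

```bash
python3 - <<'E'
from h import *
s=r.get_state();print(s['t'],s['position'],s['qpos'],s['ee_rot'])
plan([.578,-.171,.15],-178.5,3)
E
```

```text
1.975 [ 0.55718791 -0.19846905  0.20878266] [-3.42155905e-01  3.11383221e-01 -1.20017511e-01  1.14026770e+00
 -5.41283158e-05 -1.89169635e-01] [[-9.88320047e-01  1.52390223e-01 -8.39713447e-04]
 [ 1.52390072e-01  9.88320397e-01  2.41617028e-04]
 [ 8.66726000e-04  1.10830960e-04 -9.99999618e-01]]
dyaw 10.26546351347099
-5 10 20 -3.4;
-6 10 20 -3.4;
-7 9 20 -3.4
```

play_rows(rows="-5 10 20 -3.4 1;-6 10 20 -3.4 1;-7 9 20 -3.5 1;0 0 30 0 1;0 0 31 0 1")

```text
t: 2.6
position: [0.5776, -0.172, 0.0872]
ee_rot: [[-1.0, -0.021, -0.0], [-0.021, 1.0, 0.0], [0.0, 0.0, -1.0]]
force: [-1.1, -0.0, -0.6]
grip_width: 0.0855
```

```bash
python3 - <<'E'
from h import *
s=r.get_state();print(s['t'],s['position'],s['ee_rot'][:,0])
t=imaging.capture('top');c=imaging.capture('side')
i=np.hstack([cv2.resize(t[140:240,334:434],None,fx=4,fy=4),cv2.resize(c[180:280,300:400],None,fx=4,fy=4)])
cv2.imwrite('pics/g1.png',i)
E
```

```text
2.6 [ 0.57759371 -0.17202084  0.08716177] [-9.99770891e-01 -2.14035095e-02  2.36015041e-04]
```

View pics/g1.png

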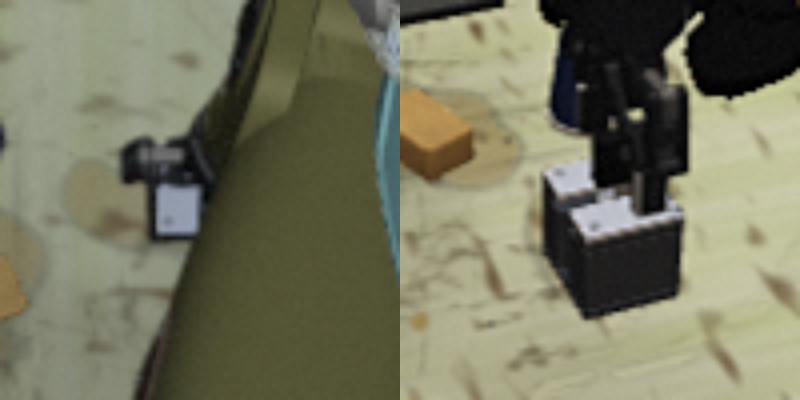

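The fingers straddle the bow, clear of the plates. Closing.

play_rows(rows="0 0 0 0 0;0 0 0 0 0;0 0 0 0 0;0 0 0 0 0;0 0 0 0 0")

```text
t: 3.32
position: [0.5782, -0.1718, 0.0891]
ee_rot: [[-1.0, -0.021, 0.001], [-0.021, 1.0, 0.001], [-0.001, 0.001, -1.0]]
force: [-0.7, 3.6, 5.9]
grip_width: 0.013
```

play_rows(rows="0 0 0 0 0;0 0 0 0 0;0 0 0 0 0")

```text
t: 3.7
position: [0.5782, -0.1717, 0.0891]
ee_rot: [[-1.0, -0.021, 0.001], [-0.021, 1.0, 0.001], [-0.001, 0.001, -1.0]]
force: [-0.8, 3.2, 6.6]
grip_width: 0.0135
```

play_rows(rows="0 0 -2 0 0;0 0 0 0 0")

```text
t: 3.95
position: [0.5774, -0.1718, 0.0901]
ee_rot: [[-1.0, -0.021, -0.001], [-0.021, 1.0, 0.001], [0.001, 0.001, -1.0]]
force: [-1.0, 3.8, 0.6]
grip_width: 0.0132
```

play_rows(rows="4 0 0 0 0;8 0 0 0 0")

```text
t: 4.2
position: [0.5659, -0.1722, 0.0902]
ee_rot: [[-1.0, -0.021, 0.001], [-0.021, 1.0, 0.001], [-0.001, 0.001, -1.0]]
force: [1.3, 3.7, -0.6]
grip_width: 0.0135
```

play_rows(rows="10 1 0 0 0;12 0 0 0 0;12 0 0 0 0;12 0 0 0 0;10 0 0 0 0")

```text
t: 4.82
position: [0.5086, -0.1729, 0.0904]
ee_rot: [[-1.0, -0.021, -0.0], [-0.021, 1.0, -0.0], [0.0, -0.0, -1.0]]
force: [-0.3, -0.2, -1.6]
grip_width: 0.0133
```

play_rows(rows="8 0 0 0 0;0 0 0 0 0")

```text
t: 5.08
position: [0.5011, -0.1729, 0.0904]
ee_rot: [[-1.0, -0.021, -0.0], [-0.021, 1.0, 0.0], [0.0, 0.0, -1.0]]
force: [0.5, 0.8, -1.0]
grip_width: 0.0131
```

```bash
python3 - <<'E'
from h import *
c=imaging.capture('side');t=imaging.capture('top')
i=np.hstack([cv2.resize(t[140:240,334:434],None,fx=4,fy=4),cv2.resize(c[180:280,280:380],None,fx=4,fy=4)])
cv2.imwrite('pics/g2.png',i)
E
```

```text
(no output)
```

View pics/g2.png

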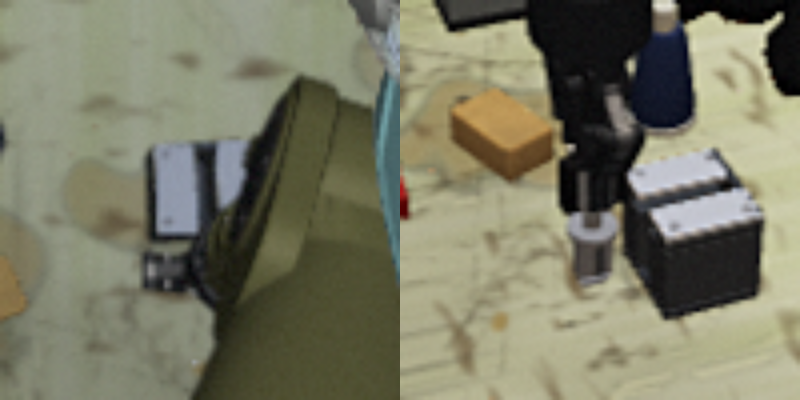

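The key is out and clear of the mouth, with its blade and collar visible at about (590,240) in the right-hand crop. The tool can only point down, so I'll pivot the key 30° in the grip by pressing the blade's -x edge against the guard's back top edge. First I lift and carry it over the guard.

play_rows(rows="0 0 -37 0 0;0 0 -38 0 0;-30 0 0 0 0;-35 0 0 0 0;-35 0 0 0 0")

```text
t: 5.8
position: [0.6032, -0.1708, 0.1655]
ee_rot: [[-1.0, -0.021, 0.001], [-0.021, 1.0, -0.0], [-0.001, -0.0, -1.0]]
force: [-0.9, 0.3, -1.4]
grip_width: 0.0137
```

play_rows(rows="-29 0 0 0 0;0 0 25 0 0;0 0 28 0 0;0 0 0 0 0")

```text
t: 6.3
position: [0.6289, -0.1695, 0.1096]
ee_rot: [[-1.0, -0.021, -0.005], [-0.021, 1.0, 0.001], [0.005, 0.001, -1.0]]
force: [-0.7, 0.8, -1.4]
grip_width: 0.0132
```

```bash
python3 - <<'E'
from h import *
c=imaging.capture('side')
cv2.imwrite('pics/g3.png',cv2.resize(c[170:280,310:420],None,fx=5,fy=5))
E
```

```text
(no output)
```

View pics/g3.png

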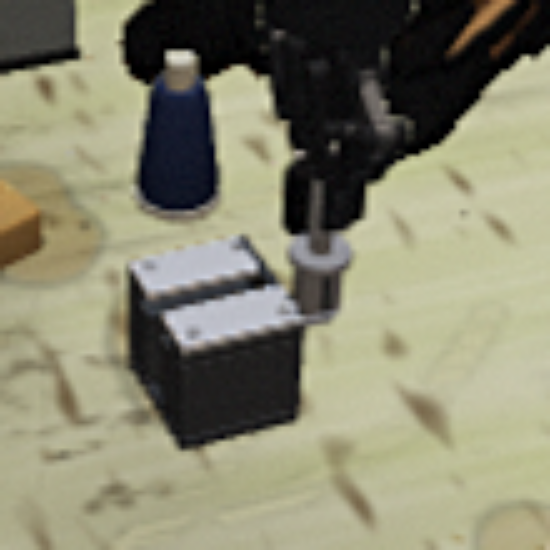

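The key hangs behind the guard with its collar just above the plates. Now the sideways push, watching the force.

play_rows(rows="0 0 -3 0 0;6 0 0 0 0;6 0 0 0 0;0 0 0 0 0")

```text
t: 6.85
position: [0.618, -0.1705, 0.1158]
ee_rot: [[-1.0, -0.021, 0.0], [-0.021, 1.0, -0.0], [-0.0, -0.0, -1.0]]
force: [-0.1, -0.2, -1.5]
grip_width: 0.0135
```

play_rows(rows="4 0 0 0 0;4 0 0 0 0;0 0 0 0 0")

```text
t: 7.22
position: [0.6133, -0.1704, 0.1162]
ee_rot: [[-1.0, -0.021, 0.006], [-0.021, 1.0, 0.001], [-0.006, 0.0, -1.0]]
force: [6.3, 0.1, -3.1]
grip_width: 0.0135
```

play_rows(rows="4 0 3 0 0;4 0 0 0 0;4 0 0 0 0;0 0 0 0 0")

```text
t: 7.72
position: [0.6032, -0.1711, 0.1147]
ee_rot: [[-1.0, -0.022, 0.01], [-0.022, 1.0, -0.0], [-0.01, -0.0, -1.0]]
force: [8.7, 1.1, 2.4]
grip_width: 0.0132
```

```bash
python3 - <<'E'
from h import *
c=imaging.capture('side')
cv2.imwrite('pics/g4.png',cv2.resize(c[170:280,310:420],None,fx=5,fy=5))
E
```

```text
(no output)
```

View pics/g4.png

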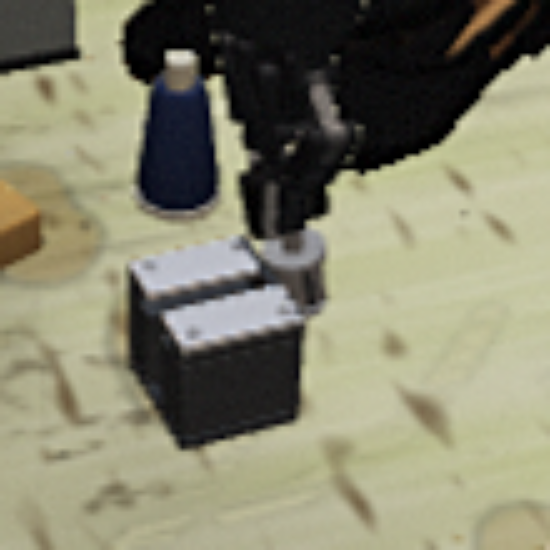

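It pivots in the grip at about 9 N. Continuing.

play_rows(rows="4 0 0 0 0;4 0 0 0 0;4 0 0 0 0;3 0 0 0 0;0 0 0 0 0")

```text
t: 8.4
position: [0.5877, -0.1714, 0.1143]
ee_rot: [[-1.0, -0.021, 0.008], [-0.021, 1.0, -0.0], [-0.008, -0.001, -1.0]]
force: [8.6, 0.7, 1.0]
grip_width: 0.0133
```

```bash
python3 - <<'E'
from h import *
c=imaging.capture('side')
cv2.imwrite('pics/g5.png',cv2.resize(c[180:260,320:400],None,fx=7,fy=7,interpolation=cv2.INTER_CUBIC))
E
```

```text
(no output)
```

View pics/g5.png

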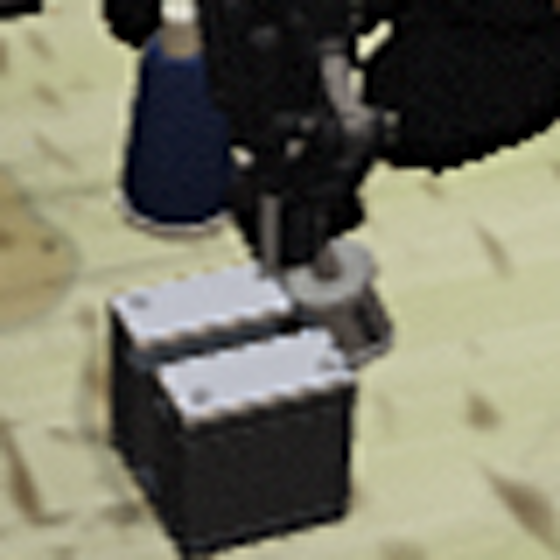

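play_rows(rows="0 0 -25 0 0;0 0 -35 0 0;0 0 -35 0 0;0 0 0 0 0")

```text
t: 8.95
position: [0.5854, -0.1718, 0.2104]
ee_rot: [[-1.0, -0.021, 0.005], [-0.021, 1.0, -0.002], [-0.005, -0.002, -1.0]]
force: [-0.4, -0.9, -1.2]
grip_width: 0.0134
```

```bash
python3 - <<'E'
from h import *
s=r.get_state();print(s['position'],proj('side',s['position']),proj('top',s['position']))
c=imaging.capture('side')
u,v=proj('side',s['position'])[0].astype(int); u-=30;v-=25
print(u,v)
cv2.imwrite('pics/g6.png',cv2.resize(c[v:v+75,u:u+75],None,fx=8,fy=8,interpolation=cv2.INTER_CUBIC))
E
```

```text
[ 0.58543637 -0.17176355  0.21041108] [[359.79910243 181.06155177]] [[392.97830452 174.23871192]]
329 156
```

View pics/g6.png

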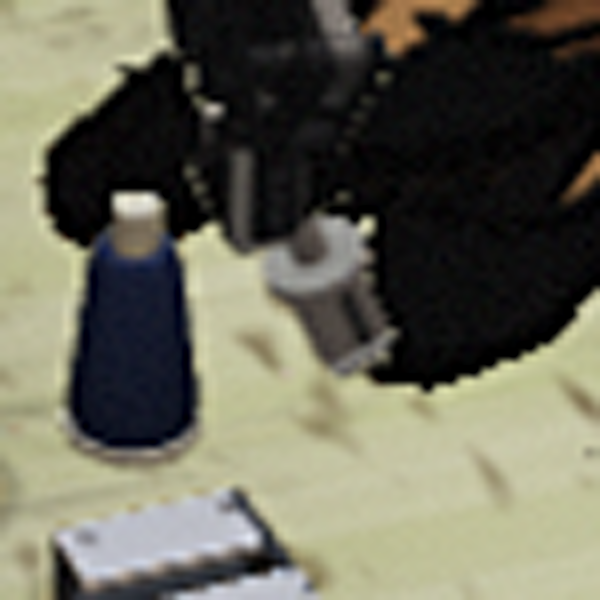

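```bash
python3 - <<'E'
from h import *
np.set_printoptions(precision=4,suppress=True)
def py(x,y,Y):
    o,d=ray('side',(329+(x+.5)/8-.5,156+(y+.5)/8-.5)); return o+d*(Y-o[1])/d[1]
a=py(315,252,-.1715);b=py(365,355,-.1715);n=py(308,232,-.1715)
print(a,b,np.degrees(np.arctan2(b[0]-a[0],a[2]-b[2])),np.linalg.norm(b-a))
for th in (25,30,35):
    t=np.radians(th);G=np.array([.5854,-.1718,.2194]);d=np.array([-np.sin(t),0,np.cos(t)])
    x=np.array([np.cos(t),0,np.sin(t)])
    q=[G-36*d/1e3,G-86*d/1e3]+[G-86*d/1e3+sx*.0085*x+np.array([0,sy*.002,0]) for sx in(-1,1) for sy in (-1,1)]
    print(th,((proj('side',np.array(q))-[329,156])*8).round())
E
```

```text
[ 0.6079 -0.1715  0.1881] [ 0.6271 -0.1715  0.1452] 24.09415036448552 0.04701784648155923
25 [[290. 257.]
 [345. 365.]
 [325. 382.]
 [320. 375.]
 [371. 355.]
 [366. 348.]]
30 [[298. 251.]
 [366. 352.]
 [346. 371.]
 [341. 364.]
 [390. 340.]
 [385. 333.]]
35 [[306. 245.]
 [385. 338.]
 [366. 358.]
 [361. 351.]
 [409. 325.]
 [403. 318.]]
```

The key now leans about 25-30° the right way, with its tip at about (365,355) in the crop. I'll carry it to the switch.

play_rows(rows="6 30 0 0 0;10 50 0 0 0;10 50 0 0 0;10 50 0 0 0;10 50 0 0 0")

```text
t: 9.62
position: [0.5312, 0.0591, 0.2055]
ee_rot: [[-1.0, -0.021, -0.003], [-0.021, 1.0, -0.0], [0.003, -0.0, -1.0]]
force: [0.4, -0.2, -0.9]
grip_width: 0.0128
```

play_rows(rows="10 50 0 0 0;10 50 0 0 0;10 50 0 0 0;10 48 0 1.2 0;0 0 20 0 0")

```text
t: 10.25
position: [0.4879, 0.2582, 0.1866]
ee_rot: [[-1.0, -0.005, 0.0], [-0.005, 1.0, 0.001], [-0.0, 0.001, -1.0]]
force: [0.5, -1.4, -2.0]
grip_width: 0.0133
```

```bash
python3 - <<'E'
from h import *
s=r.get_state();print(s['t'],s['position'],s['ee_rot'][:,0])
c=imaging.capture('side');t=imaging.capture('top')
cv2.imwrite('pics/g7.png',np.hstack([cv2.resize(c[115:190,265:340],None,fx=5,fy=5,interpolation=cv2.INTER_CUBIC),cv2.resize(t[150:225,205:280],None,fx=5,fy=5,interpolation=cv2.INTER_CUBIC)]))
E
```

```text
10.25 [0.48791124 0.25820643 0.18659377] [-9.99989317e-01 -4.60317195e-03 -4.20780192e-04]
```

View pics/g7.png

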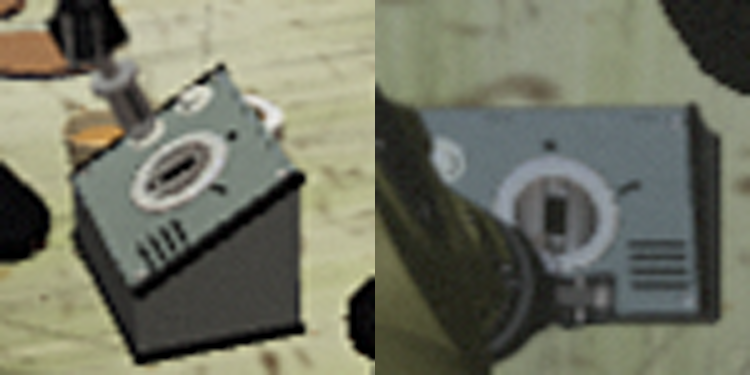

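```bash
python3 - <<'E'
from h import *
np.set_printoptions(precision=4,suppress=True)
c=imaging.capture('side')
cv2.imwrite('pics/g8.png',cv2.resize(c[115:170,265:325],None,fx=12,fy=10.5,interpolation=cv2.INTER_CUBIC))
def py(x,y,Y):
    o,d=ray('side',(265+(x+.5)/5-.5,115+(y+.5)/5-.5)); return o+d*(Y-o[1])/d[1]
print('tip',py(149,133,.2575),'collar',py(112,78,.2575),'bowTCP',r.get_state()['position'])
E
```

```text
tip [0.5309 0.2575 0.12  ] collar [0.5083 0.2575 0.1634] bowTCP [0.4867 0.2542 0.1849]
```

View pics/g8.png

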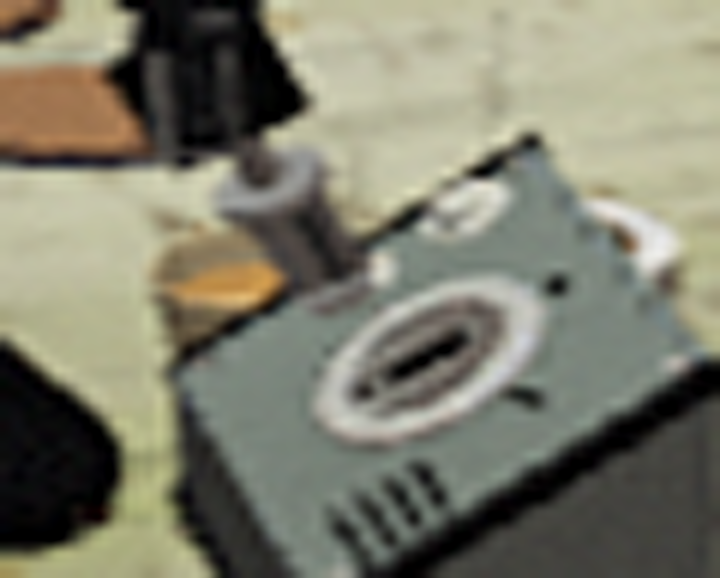

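The tip measures (0.531, 0.254, 0.120) and the tilt about 27.5°, so the key already lies on the keyway axis, 36 mm out. Approaching along the axis.

play_rows(rows="-5 0 9 0 0;-5 0 9 0 0;-4 0 7 0 0;0 0 0 0 0")

```text
t: 10.9
position: [0.5027, 0.2544, 0.1615]
ee_rot: [[-1.0, 0.001, -0.001], [0.001, 1.0, -0.001], [0.001, -0.001, -1.0]]
force: [-0.6, -0.7, -1.1]
grip_width: 0.0131
```

```bash
python3 - <<'E'
from h import *
np.set_printoptions(precision=4,suppress=True)
s=r.get_state();print(s['position'],s['force'])
c=imaging.capture('side');t=imaging.capture('top')
cv2.imwrite('pics/g9.png',np.hstack([cv2.resize(c[125:175,270:320],None,fx=8,fy=8,interpolation=cv2.INTER_CUBIC),cv2.resize(t[165:215,215:265],None,fx=8,fy=8,interpolation=cv2.INTER_CUBIC)]))
E
```

```text
[0.5027 0.2544 0.1615] [-0.5899 -0.7414 -1.0985]
```

View pics/g9.png

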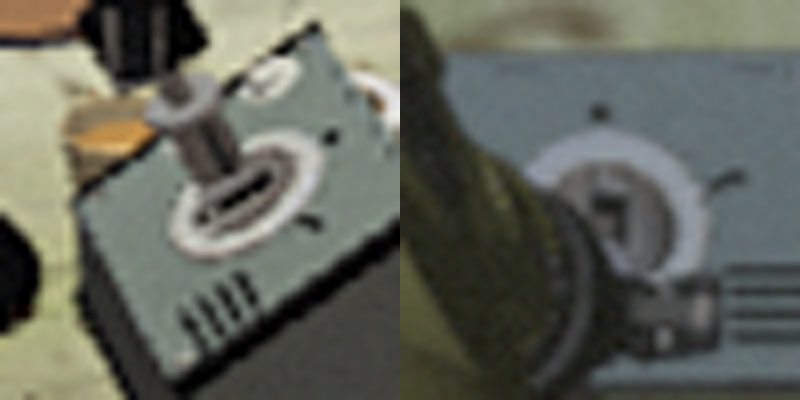

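```bash
python3 - <<'E'
from h import *
np.set_printoptions(precision=4,suppress=True)
def py(x,y,Y):
    o,d=ray('side',(270+(x+.5)/8-.5,125+(y+.5)/8-.5)); return o+d*(Y-o[1])/d[1]
print('tip',py(225,178,.2544),'collar',py(182,100,.2544))
print('kw proj side',(proj('side',[.549,.254,.091])-[270,125]+.5)*8,'top',(proj('top',[.549,.254,.091])-[215,165]+.5)*8)
c=cv2.imread('pics/g9.png')
a=cv2.resize(c[80:280,100:320],None,fx=3.2,fy=2.8,interpolation=cv2.INTER_CUBIC)
cv2.imwrite('pics/g10.png',a)
b=cv2.resize(c[80:300,500:740],None,fx=3,fy=2.5,interpolation=cv2.INTER_CUBIC)
cv2.imwrite('pics/g11.png',b)
E
```

```text
tip [0.5404 0.2544 0.0991] collar [0.5239 0.2544 0.1377]
kw proj side [[246.5073 192.9733]] top [[209.2725 223.8068]]
```

View pics/g10.png

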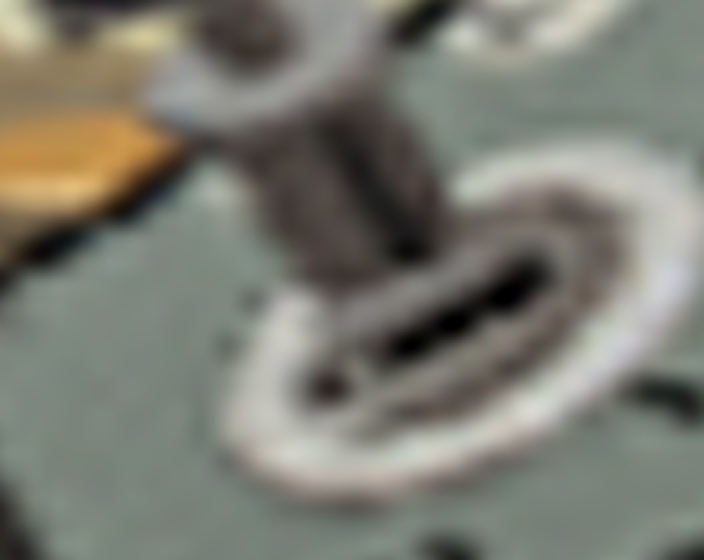

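View pics/g11.png

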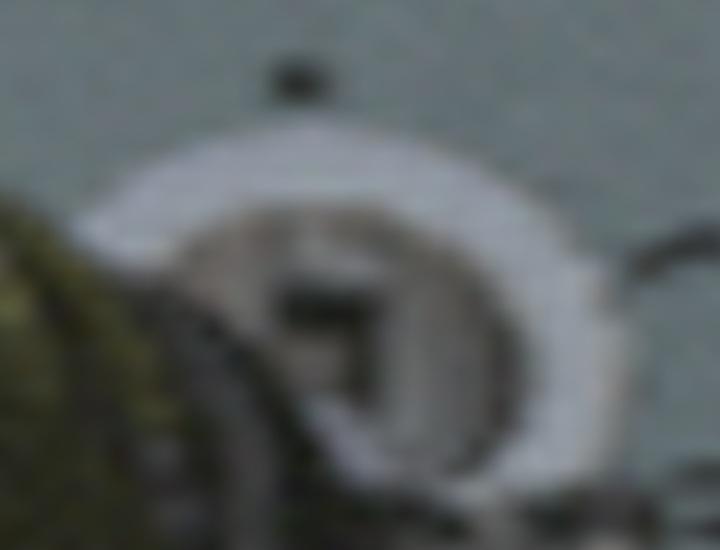

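The tip is about 11 mm out and about 3.4 mm low along the slope, with the tilt a few degrees short. I'll correct sideways while closing in, then let the slot finish the tilt.

play_rows(rows="-5 0 5 0 0;-4 0 4 0 0;-2 0 3 0 0;-1 0 3 0 0;0 0 0 0 0")

```text
t: 11.62
position: [0.5145, 0.2554, 0.1468]
ee_rot: [[-1.0, -0.0, -0.001], [-0.0, 1.0, 0.001], [0.001, 0.001, -1.0]]
force: [-1.3, 2.9, -3.5]
grip_width: 0.0131
```

```bash
python3 - <<'E'
from h import *
c=imaging.capture('side');t=imaging.capture('top')
cv2.imwrite('pics/g12.png',np.hstack([cv2.resize(c[130:165,280:315],None,fx=11,fy=11,interpolation=cv2.INTER_CUBIC),cv2.resize(t[175:210,223:258],None,fx=11,fy=11,interpolation=cv2.INTER_CUBIC)]))
E
```

```text
(no output)
```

View pics/g12.png

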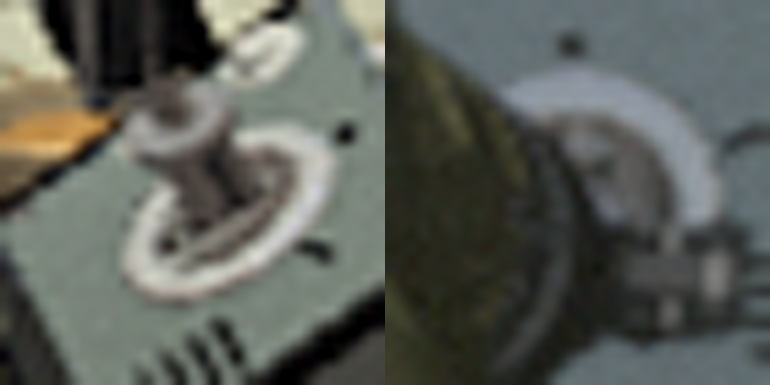

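play_rows(rows="-1 1 3 0 0;-1 0 3 0 0;0 0 0 0 0")

```text
t: 12.1
position: [0.5169, 0.2558, 0.1411]
ee_rot: [[-1.0, 0.0, 0.0], [0.0, 1.0, -0.0], [-0.0, -0.0, -1.0]]
force: [-0.4, 0.8, -3.4]
grip_width: 0.0134
```

play_rows(rows="-1 0 3 0 0;-2 0 3 0 0;0 0 0 0 0")

```text
t: 12.48
position: [0.5197, 0.2558, 0.1349]
ee_rot: [[-1.0, 0.0, -0.0], [0.0, 1.0, -0.0], [0.0, -0.0, -1.0]]
force: [-0.1, 1.1, -3.3]
grip_width: 0.0134
```

play_rows(rows="-1 0 3 0 0;-2 0 3 0 0;-2 0 4 0 0;0 0 0 0 0")

```text
t: 12.98
position: [0.5243, 0.2559, 0.125]
ee_rot: [[-1.0, -0.0, -0.001], [-0.0, 1.0, 0.0], [0.001, 0.0, -1.0]]
force: [-4.5, 1.3, -0.4]
grip_width: 0.0133
```

```bash
python3 - <<'E'
from h import *
c=imaging.capture('side');t=imaging.capture('top')
cv2.imwrite('pics/g13.png',np.hstack([cv2.resize(c[130:165,280:315],None,fx=11,fy=11,interpolation=cv2.INTER_CUBIC),cv2.resize(t[175:210,223:258],None,fx=11,fy=11,interpolation=cv2.INTER_CUBIC)]))
E
```

```text
(no output)
```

View pics/g13.png

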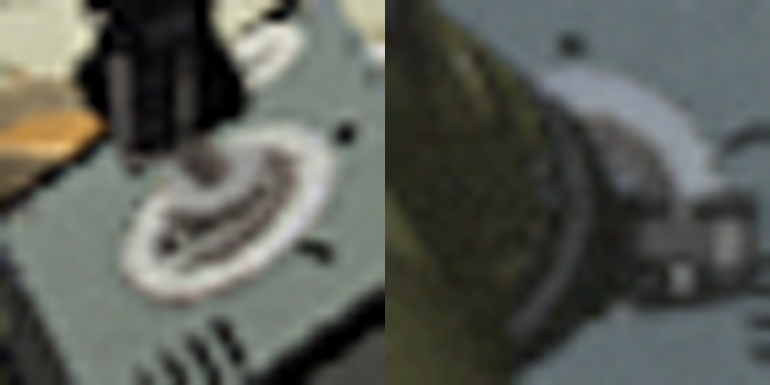

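play_rows(rows="0 0 3 0 0;-1 0 3 0 0;0 0 0 0 0")

```text
t: 13.45
position: [0.5255, 0.2561, 0.1214]
ee_rot: [[-1.0, -0.0, 0.001], [-0.0, 1.0, 0.001], [-0.001, 0.001, -1.0]]
force: [-11.6, 0.1, 17.0]
grip_width: 0.0129
```

play_rows(rows="-1 0 2 0 0;-1 0 2 0 0;0 0 0 0 0")

```text
t: 13.82
position: [0.5251, 0.2563, 0.1192]
ee_rot: [[-1.0, -0.001, -0.003], [-0.001, 1.0, 0.002], [0.003, 0.002, -1.0]]
force: [-23.9, -3.8, 36.2]
grip_width: 0.0134
```

The axial force rose to about 43 N, so it has probably seated. Opening part-way, then looking.

play_rows(rows="1 0 -3 0 0;0 0 0 0 0.45;0 0 0 0 0.45;0 0 0 0 0.45")

```text
t: 14.32
position: [0.5274, 0.2558, 0.1182]
ee_rot: [[-1.0, 0.0, 0.001], [0.0, 1.0, -0.0], [-0.001, -0.0, -1.0]]
force: [-0.2, -0.6, -0.4]
grip_width: 0.0386
```

play_rows(rows="0 0 -20 0 0.45;0 0 -30 0 0.45;20 0 -30 0 0.45;40 0 0 0 0.45;40 0 0 0 0.45")

```text
t: 14.95
position: [0.4264, 0.2559, 0.1985]
ee_rot: [[-1.0, 0.001, 0.001], [0.001, 1.0, 0.0], [-0.001, 0.0, -1.0]]
force: [-0.8, -0.1, 0.8]
grip_width: 0.0385
```

```bash
python3 - <<'E'
from h import *
c=imaging.capture('side');t=imaging.capture('top')
cv2.imwrite('pics/g14.png',np.hstack([cv2.resize(c[120:170,275:325],None,fx=8,fy=8,interpolation=cv2.INTER_CUBIC),cv2.resize(t[165:215,215:265],None,fx=8,fy=8,interpolation=cv2.INTER_CUBIC)]))
E
```

```text
(no output)
```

View pics/g14.png

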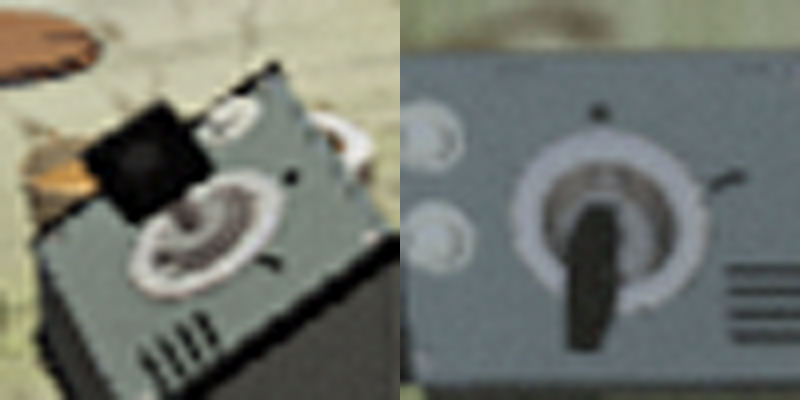

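The key stands in the switch with its collar at the barrel. I'll check the bow's corners against the fully-home position.

```bash
cat >> h.py <<'E'
KW=np.array([.549,.254,.091])
def keyR(phi,yaw=.016):
    c,s=np.cos(np.pi/6),np.sin(np.pi/6)
    n=np.array([-s,0,c]);u=np.array([c,0,s]);l=np.array([0,1.,0])
    x=np.cos(phi)*u-np.sin(phi)*l; y=np.cross(n,x)
    Y=np.array([[np.cos(yaw),-np.sin(yaw),0],[np.sin(yaw),np.cos(yaw),0],[0,0,1]])
    return Y@np.stack([x,y,n],1)
def bow(phi,out=0):
    R=keyR(phi); return np.array([KW+R@np.array([sx*.022,sy*.007,z+out]) for sy in(-1,1) for sx in(-1,1) for z in (.022,.062)])
E
python3 - <<'E'
from h import *
for out in (0,.006):
    print(out,((proj('side',bow(0,out))-[275,120]+.5)*8).round().tolist()); print(((proj('top',bow(0,out))-[215,165]+.5)*8+[400,0]).round().tolist())
E
```

```text
0 [[140.0, 235.0], [89.0, 167.0], [227.0, 173.0], [177.0, 104.0], [131.0, 220.0], [80.0, 153.0], [218.0, 158.0], [167.0, 89.0]]
[[624.0, 304.0], [607.0, 351.0], [614.0, 192.0], [596.0, 237.0], [586.0, 304.0], [567.0, 352.0], [575.0, 192.0], [556.0, 237.0]]
0.006 [[133.0, 225.0], [81.0, 157.0], [220.0, 162.0], [169.0, 93.0], [124.0, 210.0], [72.0, 142.0], [210.0, 148.0], [160.0, 79.0]]
[[622.0, 310.0], [604.0, 359.0], [611.0, 198.0], [593.0, 244.0], [583.0, 311.0], [564.0, 359.0], [572.0, 199.0], [553.0, 244.0]]
```

```bash
python3 - <<'E'
from h import *
c=imaging.capture('side');t=imaging.capture('top')
for n,i,o in (('side',c,(275,120)),('top',t,(215,165))):
    z=cv2.resize(i[o[1]:o[1]+50,o[0]:o[0]+50],None,fx=8,fy=8,interpolation=cv2.INTER_CUBIC)
    m=(z.max(2)<65).astype(np.uint8); m=cv2.morphologyEx(m,cv2.MORPH_OPEN,np.ones((19,19)))
    ct=[k for k in cv2.findContours(m,0,2)[0] if cv2.contourArea(k)>1500]
    for k in ct: print(n,cv2.contourArea(k),cv2.boundingRect(k),cv2.approxPolyDP(k,10,True)[:,0].tolist())
E
```

```text
side 3833.0 (40, 302, 69, 98) [[45, 302], [41, 355], [65, 399], [108, 399], [63, 302]]
side 7382.5 (174, 235, 226, 165) [[399, 235], [174, 399], [215, 399], [386, 278]]
side 9080.5 (87, 108, 122, 113) [[169, 108], [87, 149], [99, 198], [125, 220], [208, 176], [192, 122]]
top 2139.5 (28, 386, 181, 14) [[28, 388], [28, 399], [208, 399], [208, 387]]
top 6095.0 (166, 206, 52, 145) [[208, 206], [189, 206], [167, 238], [174, 350], [196, 350], [211, 318]]
```

The bow's bounding boxes match the home position within about 1 mm along the axis. Next I plan a push with closed fingers on the upslope half of the bow, moving along an arc and twisting with the key.

```bash
cat >> h.py <<'E'
def push_tcp(phi,gap=0,rad=.014,w=.0145,h=.048):
    R=keyR(phi); P=KW+R@np.array([rad,.007,h]); k=R[:,1].copy(); k[2]=0; k/=np.linalg.norm(k)
    T=P+(w+gap)*k; T[2]=P[2]+.004
    return T,np.degrees(np.arctan2(k[1],k[0]))+90   # tool-x yaw
E
python3 - <<'E'
from h import *
np.set_printoptions(precision=4,suppress=True)
for d in range(0,80,10): print(d,*push_tcp(np.radians(d)))
s=r.get_state(); print(s['position'])
T,y=push_tcp(0,.015); print(T,y,(T-s['position'])*1000)
E
```

```text
0 [0.5368 0.2753 0.1436] 180.91673247220933
10 [0.5399 0.2727 0.1441] 172.23452857116314
20 [0.5426 0.2695 0.1443] 163.42149171520953
30 [0.5448 0.266  0.1444] 154.35168129513133
40 [0.5466 0.2621 0.1442] 144.91151765342278
50 [0.5478 0.2578 0.1437] 135.01204519887096
60 [0.5484 0.2534 0.1431] 124.6067999981891
70 [0.5483 0.2488 0.1423] 113.7126097310678
[0.4269 0.2561 0.1985]
[0.5365 0.2903 0.1436] 180.91673247220933 [109.6259  34.2452 -54.9721]
```

play_rows(rows="0 35 0 0 0;-40 2 0 0 0;-40 0 0 0 0;-30 0 0 0 0;0 0 25 0 0")

```text
t: 15.78
position: [0.5419, 0.2936, 0.1741]
ee_rot: [[-1.0, 0.002, 0.005], [0.002, 1.0, 0.002], [-0.005, 0.002, -1.0]]
force: [0.2, -0.6, -2.0]
grip_width: -0.0001
```

play_rows(rows="0 0 30 0 0;0 0 0 0 0")

```text
t: 16.02
position: [0.5362, 0.2918, 0.1405]
ee_rot: [[-1.0, 0.001, -0.004], [0.001, 1.0, -0.003], [0.004, -0.003, -1.0]]
force: [-0.5, -0.6, 0.2]
grip_width: 0.0002
```

```bash
python3 - <<'E'
from h import *
s=r.get_state();print(s['position'],s['grip_width'])
c=imaging.capture('side');t=imaging.capture('top')
cv2.imwrite('pics/g15.png',np.hstack([cv2.resize(c[120:170,275:325],None,fx=8,fy=8,interpolation=cv2.INTER_CUBIC),cv2.resize(t[165:215,215:265],None,fx=8,fy=8,interpolation=cv2.INTER_CUBIC)]))
E
```

```text
[0.53617255 0.29177931 0.14046702] 0.00018777907615606085
```

View pics/g15.png

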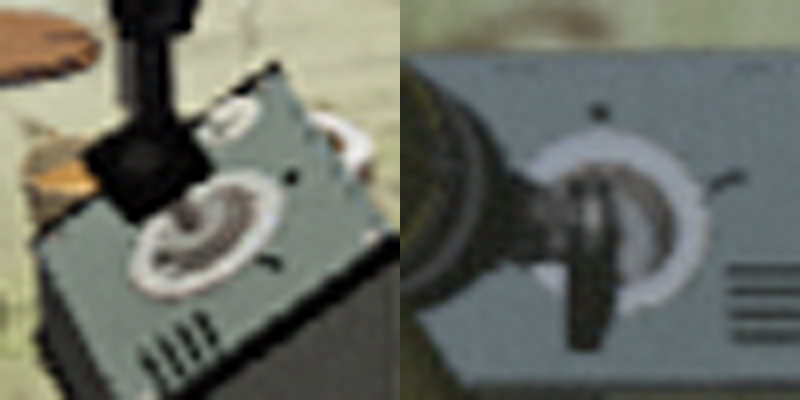

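The closed fingertips stand at the +y side of the bow's upslope half. Computing the arc rows.

```bash
cat >> h.py <<'E'
def arcrows(ps,yaw0,pos0,gap=0):
    p=np.array(pos0);y0=yaw0
    for d in ps:
        T,y=push_tcp(np.radians(d),gap); a=np.radians(y0); x=np.array([np.cos(a),np.sin(a)]);yy=np.array([np.sin(a),-np.cos(a)])
        e=(T-p)*1000; dy=(y-y0+180)%360-180
        print(d,'%.1f %.1f %.1f %.1f'%(e[:2]@x,e[:2]@yy,-e[2],-dy)); p=T;y0=y
E
python3 - <<'E'
from h import *
arcrows([0]+list(range(8,73,8)),180,[.5362,.2918,.1405],-.001)
E
```

```text
0 -0.6 -17.5 -3.1 -0.9
8 -2.4 -2.1 -0.4 6.9
16 -2.4 -2.1 -0.3 7.0
24 -2.4 -2.2 -0.1 7.1
32 -2.5 -2.2 0.0 7.3
40 -2.5 -2.2 0.2 7.6
48 -2.6 -2.1 0.3 7.9
56 -2.7 -2.1 0.5 8.2
64 -2.8 -2.1 0.6 8.5
72 -2.9 -2.1 0.7 8.8
```

play_rows(rows="0 -8 -3 0 0;-1 -9 0 0 0;0 0 0 0 0")

```text
t: 16.5
position: [0.5381, 0.2752, 0.1472]
ee_rot: [[-1.0, 0.001, 0.001], [0.001, 1.0, 0.0], [-0.001, 0.0, -1.0]]
force: [-0.2, 0.6, 0.1]
grip_width: 0.0003
```

play_rows(rows="-2.4 -2 -0.4 7 0;-2.4 -2 -0.3 7 0;-2.4 -2 0 7 0;0 0 0 0 0")

```text
t: 17.0
position: [0.5442, 0.2691, 0.1473]
ee_rot: [[-0.934, 0.357, 0.0], [0.357, 0.934, 0.0], [-0.0, 0.001, -1.0]]
force: [-0.1, 0.6, 0.4]
grip_width: 0.0002
```

```bash
python3 - <<'E'
from h import *
c=imaging.capture('side');t=imaging.capture('top')
cv2.imwrite('pics/g16.png',np.hstack([cv2.resize(c[120:170,275:325],None,fx=8,fy=8,interpolation=cv2.INTER_CUBIC),cv2.resize(t[165:215,215:265],None,fx=8,fy=8,interpolation=cv2.INTER_CUBIC)]))
E
```

```text
(no output)
```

View pics/g16.png

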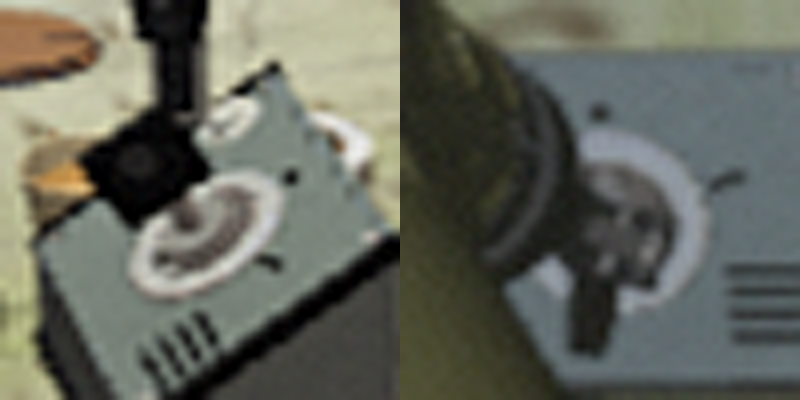

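It has hardly turned, so the finger face must be thinner than I assumed. Moving in toward the bow and a little lower.

play_rows(rows="0 -3 4 0 0;0 -3 0 0 0;0 0 0 0 0")

```text
t: 17.48
position: [0.5423, 0.2639, 0.1432]
ee_rot: [[-0.934, 0.358, 0.001], [0.358, 0.934, 0.001], [-0.0, 0.001, -1.0]]
force: [2.4, 2.9, -0.6]
grip_width: 0.0004
```

```bash
python3 - <<'E'
from h import *
c=imaging.capture('side');t=imaging.capture('top')
cv2.imwrite('pics/g17.png',np.hstack([cv2.resize(c[120:170,275:325],None,fx=8,fy=8,interpolation=cv2.INTER_CUBIC),cv2.resize(t[165:215,215:265],None,fx=8,fy=8,interpolation=cv2.INTER_CUBIC)]))
E
```

```text
(no output)
```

View pics/g17.png

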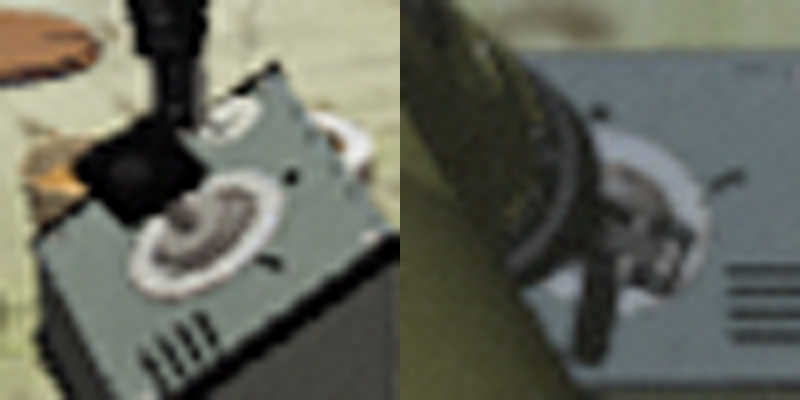

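play_rows(rows="-1 -3 0 0 0;-1 -3 0 0 0;-2.4 -2.5 0 7 0;-2.4 -2.5 0 7 0;0 0 0 0 0")

```text
t: 18.2
position: [0.5437, 0.2508, 0.1429]
ee_rot: [[-0.82, 0.573, -0.0], [0.573, 0.82, 0.001], [0.001, 0.0, -1.0]]
force: [1.6, 4.3, -0.1]
grip_width: -0.0007
```

```bash
python3 - <<'E'
from h import *
c=imaging.capture('side');t=imaging.capture('top')
cv2.imwrite('pics/g18.png',np.hstack([cv2.resize(c[120:170,275:325],None,fx=8,fy=8,interpolation=cv2.INTER_CUBIC),cv2.resize(t[165:215,215:265],None,fx=8,fy=8,interpolation=cv2.INTER_CUBIC)]))
E
```

```text
(no output)
```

View pics/g18.png

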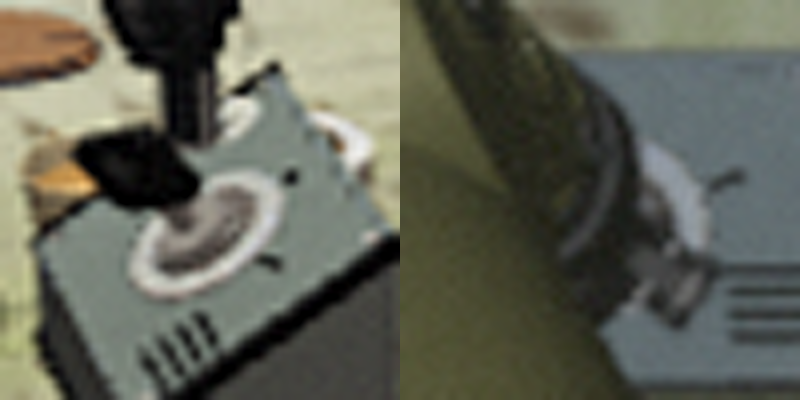

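```bash
python3 - <<'E'
from h import *
for d in range(0,75,10):
    q=(proj('side',bow(np.radians(d)))-[275,120]+.5)*8; h=cv2.convexHull(q.astype(np.float32))[:,0]
    print(d,h.round().astype(int).tolist())
E
```

```text
0 [[227, 173], [140, 235], [89, 167], [80, 153], [167, 89], [218, 158]]
10 [[227, 179], [136, 232], [84, 164], [81, 147], [172, 92], [222, 161]]
20 [[225, 165], [225, 185], [133, 228], [82, 160], [83, 140], [175, 96]]
30 [[227, 170], [222, 192], [132, 223], [80, 156], [86, 133], [177, 101]]
40 [[227, 175], [217, 200], [132, 217], [80, 150], [91, 126], [177, 106]]
50 [[226, 182], [211, 207], [133, 211], [81, 143], [97, 119], [175, 113]]
60 [[224, 189], [204, 213], [136, 204], [84, 137], [104, 112], [173, 120]]
70 [[220, 196], [197, 220], [140, 197], [88, 130], [111, 106], [169, 127]]
```

```bash
python3 - <<'E'
from h import *
z=cv2.imread('pics/g18.png')[:,:400]
for d,c in ((20,(0,0,255)),(40,(0,255,0)),(60,(255,0,0))):
    q=(proj('side',bow(np.radians(d)))-[275,120]+.5)*8-[6,0]; h=cv2.convexHull(q.astype(np.float32))
    cv2.polylines(z,[h.astype(int)],True,c,1)
cv2.imwrite('pics/g19.png',cv2.resize(z[60:300,40:300],None,fx=2.5,fy=2.5))
E
```

```text
(no output)
```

View pics/g19.png

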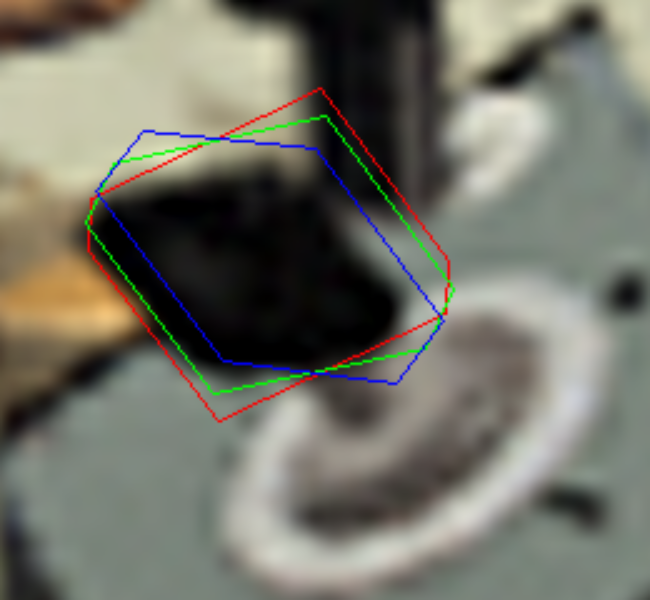

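The lower edge's slope suggests about 40° turned. Continuing along the arc.

play_rows(rows="-2.6 -2.5 0 8 0;-2.6 -2.5 0.5 8 0;-2.7 -2.3 0.5 8 0;0 0 0 0 0")

```text
t: 18.8
position: [0.5448, 0.2397, 0.1422]
ee_rot: [[-0.517, 0.856, 0.0], [0.856, 0.517, -0.0], [-0.0, 0.0, -1.0]]
force: [1.2, 2.5, 0.9]
grip_width: -0.0004
```

```bash
python3 - <<'E'
from h import *
c=imaging.capture('side');t=imaging.capture('top')
cv2.imwrite('pics/g20.png',np.hstack([cv2.resize(c[120:170,275:325],None,fx=8,fy=8,interpolation=cv2.INTER_CUBIC),cv2.resize(t[165:215,215:265],None,fx=8,fy=8,interpolation=cv2.INTER_CUBIC)]))
E
```

```text
(no output)
```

View pics/g20.png

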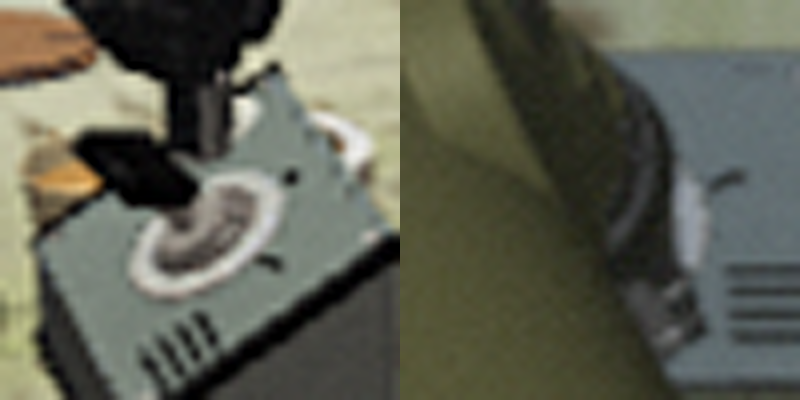

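play_rows(rows="0 -3 0.5 5 0;0 -3 0.5 5 0;0 0 0 0 0")

```text
t: 19.27
position: [0.5403, 0.2367, 0.1412]
ee_rot: [[-0.361, 0.933, 0.002], [0.933, 0.361, -0.001], [-0.002, 0.001, -1.0]]
force: [4.7, 0.6, -0.5]
grip_width: -0.0001
```

play_rows(rows="0 -2.5 0 2 0;0 -2.5 0 2 0;0 0 0 0 0")

```text
t: 19.65
position: [0.5376, 0.2357, 0.1421]
ee_rot: [[-0.294, 0.956, 0.006], [0.956, 0.294, 0.0], [-0.001, 0.005, -1.0]]
force: [9.3, 1.9, 0.1]
grip_width: 0.0004
```

```bash
python3 - <<'E'
from h import *
c=imaging.capture('side');t=imaging.capture('top')
cv2.imwrite('pics/g21.png',np.hstack([cv2.resize(c[120:170,275:325],None,fx=8,fy=8,interpolation=cv2.INTER_CUBIC),cv2.resize(t[165:215,215:265],None,fx=8,fy=8,interpolation=cv2.INTER_CUBIC)]))
E
```

```text
(no output)
```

View pics/g21.png

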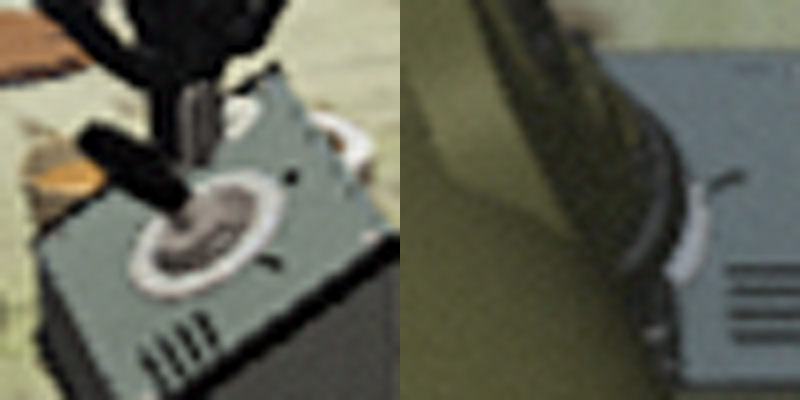

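The force is rising and the motion is stalling, so it is probably at the stop. One more firm press to confirm.

play_rows(rows="0 -3 0 0 0;0 -3 0 0 0;0 0 0 0 0;0 0 0 0 0")

```text
t: 20.25
position: [0.5352, 0.2352, 0.1436]
ee_rot: [[-0.294, 0.956, 0.012], [0.956, 0.294, 0.003], [-0.001, 0.012, -1.0]]
force: [15.0, 3.5, -0.0]
grip_width: -0.0001
```

play_rows(rows="0 12 0 0 0;0 10 -20 0 0;0 0 -50 0 0;0 20 0 0 0;-40 0 0 0 0")

```text
t: 20.88
position: [0.5805, 0.209, 0.2106]
ee_rot: [[-0.298, 0.955, -0.002], [0.955, 0.298, -0.0], [0.0, -0.002, -1.0]]
force: [0.2, -0.3, -1.1]
grip_width: 0.0
```

play_rows(rows="-60 0 0 0 0;-60 0 0 0 0;0 0 0 0 0")

```text
t: 21.25
position: [0.6153, 0.0887, 0.2097]
ee_rot: [[-0.289, 0.957, -0.004], [0.957, 0.289, -0.002], [-0.001, -0.004, -1.0]]
force: [-0.0, 0.8, 0.1]
grip_width: -0.0001
```

```bash
python3 - <<'E'
from h import *
s=r.get_state();print(s['position'],s['qpos'])
c=imaging.capture('side');t=imaging.capture('top')
cv2.imwrite('pics/side22.png',c);cv2.imwrite('pics/top22.png',t)
cv2.imwrite('pics/g22.png',np.hstack([cv2.resize(c[120:170,275:325],None,fx=8,fy=8,interpolation=cv2.INTER_CUBIC),cv2.resize(t[165:215,215:265],None,fx=8,fy=8,interpolation=cv2.INTER_CUBIC)]))
E
```

```text
[0.61528876 0.08870509 0.20967584] [ 1.43815464e-01  3.70036301e-01 -3.57403055e-02  1.16910756e+00
 -1.22017447e-03  1.42146307e+00]
```

View pics/g22.png

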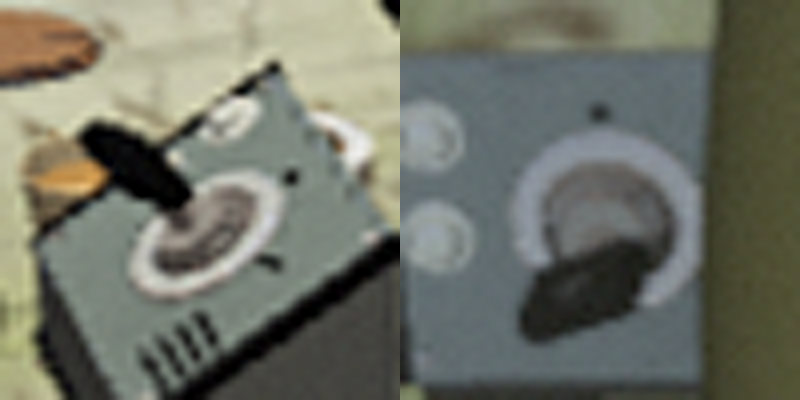

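```bash
python3 - <<'E'
from h import *
t=cv2.imread('pics/top22.png');c=cv2.imread('pics/side22.png')
T=t[165:215,215:265];S=c[120:170,275:325]
for n,I,o in (('top',T,(215,165)),('side',S,(275,120))):
    z=cv2.resize(I,None,fx=8,fy=8,interpolation=cv2.INTER_CUBIC)
    m=(z.max(2)<70).astype(np.uint8); m=cv2.morphologyEx(m,cv2.MORPH_OPEN,np.ones((17,17)))
    k=min([k for k in cv2.findContours(m,0,2)[0] if cv2.contourArea(k)>3000 and cv2.boundingRect(k)[3]<200 and cv2.boundingRect(k)[0]>60],key=lambda k:abs(cv2.boundingRect(k)[0]-100))
    print(n,'obs',cv2.minAreaRect(k),cv2.boundingRect(k))
    for d in (50,60,65,70):
      for out in (0,.006):
        h=cv2.convexHull(((proj(n,bow(np.radians(d),out))-o+.5)*8).astype(np.float32))
        print(d,out,[np.round(v,0) for v in cv2.minAreaRect(h)],cv2.boundingRect(h))
    big=cv2.resize(z,None,fx=1,fy=1)
    for d,cc in ((55,(0,0,255)),(70,(0,255,0))):
        h=cv2.convexHull(((proj(n,bow(np.radians(d)))-o+.5)*8).astype(np.float32)); cv2.polylines(big,[h.astype(int)],True,cc,1)
    cv2.imwrite(f'pics/o_{n}.png',big)
a=np.hstack([cv2.imread('pics/o_side.png'),cv2.imread('pics/o_top.png')]);cv2.imwrite('pics/o.png',a)
E
```

```text
top obs ((191.5464324951172, 287.6969299316406), (76.4231185913086, 164.04270935058594), 72.1496810913086) (119, 240, 145, 102)
50 0 [array([190., 272.]), array([ 63., 162.]), np.float64(50.0)] (122, 197, 135, 149)
50 0.006 [array([188., 279.]), array([ 63., 163.]), np.float64(50.0)] (119, 204, 136, 149)
60 0 [array([190., 272.]), array([ 70., 160.]), np.float64(60.0)] (118, 204, 143, 136)
60 0.006 [array([187., 279.]), array([ 70., 161.]), np.float64(60.0)] (115, 210, 144, 137)
65 0 [array([190., 272.]), array([ 72., 159.]), np.float64(65.0)] (117, 207, 146, 129)
65 0.006 [array([187., 279.]), array([ 73., 159.]), np.float64(65.0)] (113, 214, 147, 130)
70 0 [array([190., 272.]), array([ 75., 157.]), np.float64(70.0)] (115, 211, 149, 121)
70 0.006 [array([187., 279.]), array([ 75., 157.]), np.float64(70.0)] (112, 218, 149, 122)
side obs ((135.62034606933594, 166.32537841796875), (123.3185043334961, 61.63199234008789), 24.702430725097656) (84, 126, 105, 87)
50 0 [array([155., 162.]), array([139.,  93.]), np.float64(53.0)] (81, 112, 146, 99)
50 0.006 [array([147., 152.]), array([139.,  94.]), np.float64(53.0)] (73, 102, 146, 99)
60 0 [array([155., 162.]), array([141.,  81.]), np.float64(53.0)] (84, 112, 140, 102)
60 0.006 [array([147., 152.]), array([142.,  81.]), np.float64(53.0)] (76, 101, 141, 103)
65 0 [array([155., 162.]), array([142.,  73.]), np.float64(53.0)] (86, 108, 136, 109)
65 0.006 [array([147., 152.]), array([142.,  74.]), np.float64(53.0)] (78, 98, 137, 109)
70 0 [array([155., 162.]), array([142.,  66.]), np.float64(53.0)] (88, 105, 132, 115)
70 0.006 [array([147., 152.]), array([142.,  66.]), np.float64(53.0)] (80, 95, 133, 115)
```

View pics/o.png

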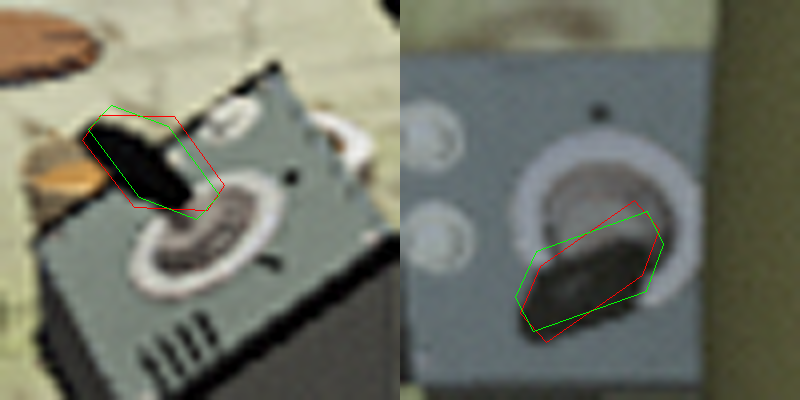

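The top view gives about 72°, which is at the stop, but the bow sits a little off the home position. I'll work out how much of that is lean and how much is axial.

```bash
python3 - <<'E'
from h import *
R=keyR(np.radians(70)); B=KW+R@np.array([0,0,.042]); n=R[:,2]; R0=keyR(0); u=R0[:,0]; l=R0[:,1]
J=[]
for v in (u,l,n):
    J.append(np.r_[(proj('side',B+.001*v)-proj('side',B))[0],(proj('top',B+.001*v)-proj('top',B))[0]]*8)
J=np.array(J).T
for d in ([-13,2,-.5,9.5],[-19,4,1.5,16]):
    print(np.linalg.lstsq(J,np.array(d,float),rcond=None)[:2])
E
python3 - <<'E'
import cv2,numpy as np
a=cv2.imread('pics/side22.png')[125:165,280:320]; b=cv2.imread('pics/side0.png')[125:165,280:320]
cv2.imwrite('pics/cmp.png',np.hstack([cv2.resize(x,None,fx=10,fy=10,interpolation=cv2.INTER_CUBIC) for x in (b,a)]))
E
```

```text
(array([-3.75421714,  0.37625423,  1.94240689]), array([14.28216516]))
(array([-5.97427773, -0.287081  ,  3.07930801]), array([20.8434603]))
```

View pics/cmp.png

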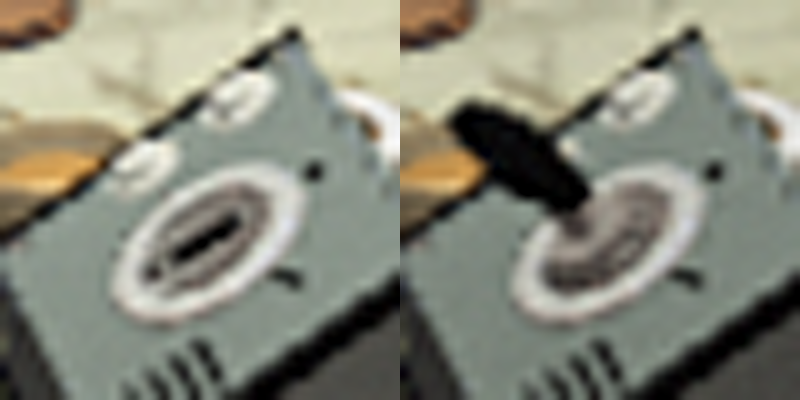

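It leans about 4 mm downslope and may be 2 mm out. I'll seat it with an axial press on the bow's top, putting the closed fingers' +x lower edge on the middle of the top face.

```bash
python3 - <<'E'
from h import *
plan([.488,.254,.185],180,8)
E
```

```text
dyaw 73.01545444792728
24 -9 3 -9.1;
25 -5 3 -9.1;
26 -1 3 -9.1;
26 3 3 -9.1;
25 7 3 -9.1;
23 11 3 -9.1;
21 14 3 -9.1;
19 17 3 -9.1
```

play_rows(rows="24 -9 0 -9.1 0;25 -5 0 -9.1 0;26 -1 0 -9.1 0;26 3 0 -9.1 0;25 7 3 -9.1 0")

```text
t: 21.98
position: [0.5353, 0.1974, 0.2078]
ee_rot: [[-0.891, 0.454, -0.001], [0.454, 0.891, -0.0], [0.001, -0.001, -1.0]]
force: [0.6, -0.6, -0.4]
grip_width: -0.0
```

play_rows(rows="23 11 7 -9.1 0;21 14 7 -9.1 0;19 17 7 -9.1 0;0 0 0 0 0")

```text
t: 22.48
position: [0.4876, 0.2573, 0.1861]
ee_rot: [[-1.0, -0.002, -0.003], [-0.002, 1.0, -0.001], [0.003, -0.001, -1.0]]
force: [0.2, -0.0, 0.5]
grip_width: -0.0005
```

```bash
python3 - <<'E'
from h import *
s=r.get_state();print(s['position'],s['ee_rot'][:,0])
c=imaging.capture('side')
cv2.imwrite('pics/g23.png',cv2.resize(c[100:170,260:330],None,fx=8,fy=8,interpolation=cv2.INTER_CUBIC))
E
```

```text
[0.48756985 0.2573011  0.18613733] [-0.99999504 -0.00155773  0.00273611]
```

View pics/g23.png

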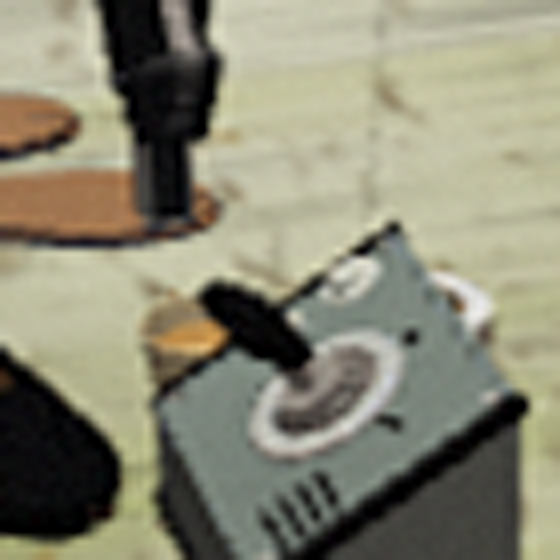

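play_rows(rows="-5 -3 9 0 0;-5 0 9 0 0;-3 0 5 0 0;0 0 0 0 0")

```text
t: 23.02
position: [0.5034, 0.2519, 0.1632]
ee_rot: [[-1.0, 0.005, -0.001], [0.005, 1.0, -0.001], [0.001, -0.001, -1.0]]
force: [-0.0, 0.6, 0.4]
grip_width: 0.0001
```

play_rows(rows="-2 0 4 0 0;-2 0 4 0 0;0 0 0 0 0")

```text
t: 23.4
position: [0.5072, 0.2524, 0.1557]
ee_rot: [[-1.0, 0.004, -0.0], [0.004, 1.0, -0.0], [0.0, -0.0, -1.0]]
force: [-0.0, -0.0, 0.9]
grip_width: 0.0002
```

play_rows(rows="-1 0 2 0 0;-1 0 2 0 0;0 0 0 0 0")

```text
t: 23.78
position: [0.5101, 0.2526, 0.1547]
ee_rot: [[-1.0, 0.004, 0.003], [0.004, 1.0, 0.001], [-0.003, 0.001, -1.0]]
force: [-4.4, -1.8, 15.9]
grip_width: -0.0003
```

play_rows(rows="-1 0 2 0 0;-1 0 2 0 0;0 0 0 0 0")

```text
t: 24.15
position: [0.5132, 0.2523, 0.1545]
ee_rot: [[-1.0, 0.004, 0.007], [0.004, 1.0, 0.001], [-0.007, 0.001, -1.0]]
force: [-12.7, -8.6, 41.1]
grip_width: -0.0001
```

```bash
python3 - <<'E'
from h import *
c=imaging.capture('side')
cv2.imwrite('pics/g24.png',cv2.resize(c[110:170,270:330],None,fx=10,fy=10,interpolation=cv2.INTER_CUBIC))
E
```

```text
(no output)
```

View pics/g24.png

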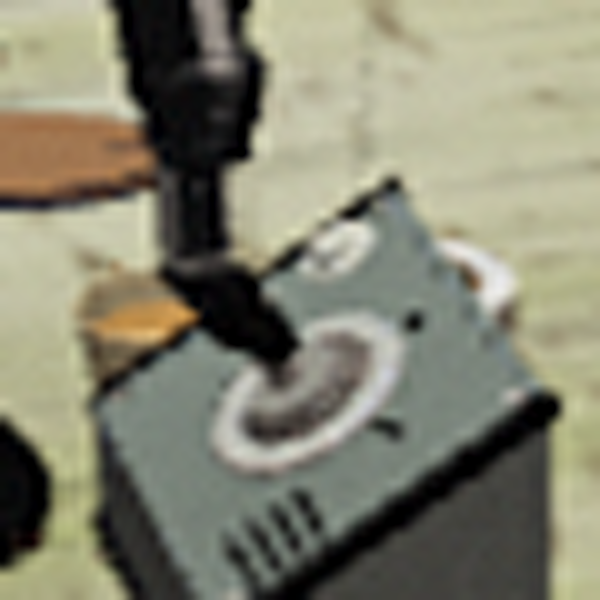

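play_rows(rows="-2 0 -2 0 0;-3 0 -1 0 0;0 0 0 0 0")

```text
t: 24.58
position: [0.515, 0.2516, 0.1552]
ee_rot: [[-1.0, 0.004, -0.0], [0.004, 1.0, -0.001], [0.0, -0.001, -1.0]]
force: [-15.3, -8.0, 34.9]
grip_width: 0.0001
```

The force line now passes within the collar, so the collar should be pressed flat (38 N along the axis, 4 N sideways). Backing off along the axis and looking.

play_rows(rows="3 0 -5 0 0;6 0 -10 0 0;10 0 -25 0 0;40 0 0 0 0;50 0 0 0 0")

```text
t: 25.2
position: [0.4069, 0.2531, 0.1913]
ee_rot: [[-1.0, 0.004, 0.001], [0.004, 1.0, 0.001], [-0.001, 0.001, -1.0]]
force: [0.1, 0.7, 1.1]
grip_width: -0.0001
```

```bash
cat > chk.py <<'E'
from h import *
import sys
k=sys.argv[1]
c=imaging.capture('side');t=imaging.capture('top')
cv2.imwrite(f'pics/side{k}.png',c);cv2.imwrite(f'pics/top{k}.png',t)
out=[]
for n,I,o in (('top',t,(215,165)),('side',c,(275,120))):
    z=cv2.resize(I[o[1]:o[1]+50,o[0]:o[0]+50],None,fx=8,fy=8,interpolation=cv2.INTER_CUBIC)
    m=(z.max(2)<70).astype(np.uint8); m=cv2.morphologyEx(m,cv2.MORPH_OPEN,np.ones((17,17)))
    for q in cv2.findContours(m,0,2)[0]:
        b=cv2.boundingRect(q)
        if cv2.contourArea(q)>3000 and b[3]<200 and b[0]>60 and b[0]+b[2]<300: print(n,'obs',[np.round(v,1) for v in cv2.minAreaRect(q)],b)
    out.append(z)
cv2.imwrite(f'pics/c{k}.png',np.hstack(out[::-1]))
E
python3 chk.py 30
```

```text
top obs [array([195.8, 274.9]), array([ 70.5, 159.1]), np.float64(71.6)] (125, 230, 143, 97)
side obs [array([145.6, 163.7]), array([126. ,  64.2]), np.float64(24.4)] (94, 119, 104, 93)
```

View pics/c30.png

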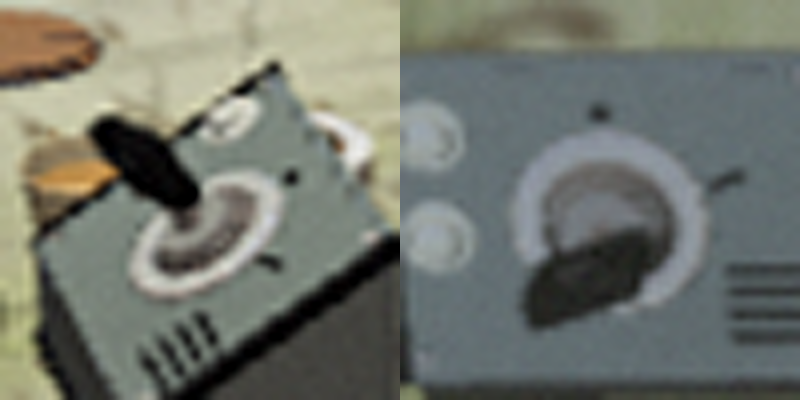

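The key is now upright and home within about 1 mm, at about 71-72° (the stop is 70°). Last I compare the bystanders before and after.

```bash
python3 - <<'E'
import cv2,numpy as np
for n in('side','top'):
    a=cv2.imread(f'pics/{n}0.png');b=cv2.imread(f'pics/{n}30.png'); cv2.imwrite(f'pics/f{n}.png',b)
    d=(cv2.absdiff(cv2.GaussianBlur(a,(5,5),0),cv2.GaussianBlur(b,(5,5),0)).max(2)>35).astype(np.uint8)
    for k in cv2.findContours(d,0,2)[0]:
        if cv2.contourArea(k)>15: print(n,cv2.boundingRect(k))
E
python3 chk.py 31
```

```text
side (347, 210, 18, 17)
side (139, 177, 7, 10)
side (120, 151, 14, 14)
side (100, 148, 21, 12)
side (285, 133, 19, 18)
side (227, 0, 41, 132)
side (0, 0, 255, 364)
top (312, 395, 33, 5)
top (305, 393, 12, 7)
top (616, 390, 6, 10)
top (625, 388, 15, 11)
top (292, 383, 11, 11)
top (345, 382, 21, 18)
top (625, 374, 15, 10)
top (636, 336, 4, 12)
top (280, 330, 177, 70)
top (531, 320, 24, 21)
top (585, 319, 12, 17)
top (533, 317, 107, 83)
top (547, 306, 58, 37)
top (158, 250, 16, 6)
top (151, 245, 6, 7)
top (145, 243, 11, 15)
top (181, 234, 24, 14)
top (162, 229, 22, 10)
top (186, 224, 12, 6)
top (138, 203, 157, 197)
top (230, 195, 17, 11)
top (238, 189, 6, 6)
top (386, 174, 5, 16)
top obs [array([195. , 275.2]), array([ 70.4, 159. ]), np.float64(71.2)] (125, 231, 142, 97)
side obs [array([145.6, 163.7]), array([126. ,  64.2]), np.float64(24.4)] (94, 119, 104, 93)
```

View pics/fside.png

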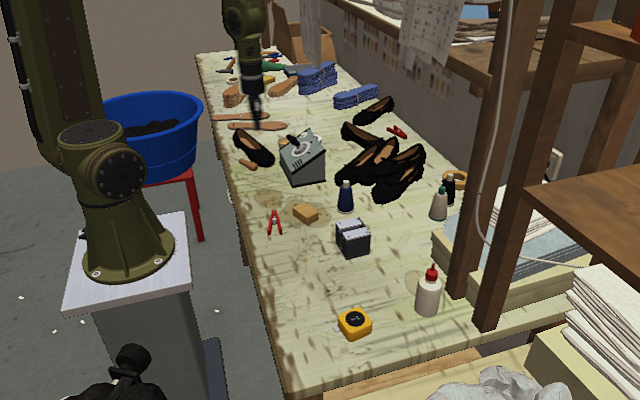

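The only changes are the key, gone from the guard and now in the switch at about (295,142) in the side view, and the arm itself. The bystanders have not moved and the gripper is clear, so I'm handing in.

```bash
python3 - <<'E'
from h import *
print(workorder.close_job()); print(r.get_state()['t'])
E
```

```text
the job is handed in; nothing more can be done
None
the job is handed in; nothing more can be done
```

The key is in the console's switch, pushed home and turned clockwise to the stop. The gripper is well clear, and I handed the job in at about 25 s of the 51 s allowed.

**What I did**
- **Drawing out:** I gripped the bow and slid the key about 77 mm out of the guard's front.
- **Tilting:** The tool can only point straight down, so I tilted the key in the grip by pressing its blade against the guard's rear top edge.
- **Inserting:** I pushed it into the slot along the panel's slope until the force rose to about 43 N.
- **Turning:** I released it and turned it by pushing the bow round with closed fingers, up to about 15 N at the stop.
- **Pressing home:** The turn left the key leaning about 4 mm downslope and perhaps 2 mm out. I pressed it flat along its axis with about 40 N and backed away.

**What the last checks showed**
- **Angle:** The switch measured about 71–72° from above, against a stop at 70°.
- **Seating:** The bow sits within about 1 mm of the fully-home position. This assumes the key was fully home after the first insertion. Measured against the keyway position alone, the offsets are slightly larger, though they do not look like the key standing out.
- **Bystanders:** Before-and-after pictures show no change at the named loose objects; only the key and the arm changed.
- **Forces:** The highest tool force I read was about 44 N, with the fingers on the key while pushing it in or pressing it home. I saw no contact by the arm or gripper body.
- **Not confirmed:** I did not see the lamps light, so on is judged from the key's angle and the force at the stop.

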